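# Fetch the claw tine from behind the fittings

## Robot

A 6-joint arm with a two-finger parallel gripper is mounted at the origin on the work surface. World frame = base frame: x ahead of the robot, y to its left, z up, the work surface at z = 0. Lengths are in m, angles in rad, forces in N, time in s.
With the tool pointing down it reaches from about 0.25 to 0.775 m from the base axis. Payload 4 kg.
Tool frame: the origin (TCP) lies midway between the tips of the shut fingers; the grasp point (between the pads) lies 19 mm behind it (tcp_to_grasp is the distance from the TCP to the grasp point, in m); z points along the fingers, y is the line along which they close (so a half turn about z gives the same grasp; the last joint's range is limited). The gripper opens to 85 mm and grips with 20 to 120 N. Pads are 22 mm wide; open, the fingers measure 114 mm over their backs; the gripper's body (76 mm by 85 mm) begins 54 mm behind the grasp point. The pads swing forward as they close: fully open they stand 13 mm farther back than shut.
Start: joints at [-1.325, 0.087, 1.371, -0, 1.684, -0.103], TCP at [0.188, -0.517, 0.21] pointing down, gripper open.
Joint ranges: [-3.1, 3.1], [-0.76, 2.03], [0.27, 2.55], [-1.08, 4.22], [0.17, 2.65], [-2.57, 2.57]. Speed limits (rad/s): [2.79, 2.79, 3.14, 3.14, 3.14, 3.14].

## Interface

Orientations are given as a unit quaternion [x, y, z, w].
In Python, from cell import sense, snapshot, camera_info, job_done, look_for, masks_of, tcp_to_grasp gives the robot as it stands.
- The arm moves only by the shell command python3 -m crank 'ROWS' [FORCE]. ROWS is JSON, a list of rows, each an object of numbers: "grip": the opening, from -1 (shut) to 1 (fully open); "dx", "dy", "dz": the shift along the world's x, y, z in m; "wx", "wy", "wz": the turn, a rotation vector about the world's x, y, z in degrees. A call has 1 to 10 rows; each row is the pose to reach, as a shift and turn from the pose commanded when the call began; what a row does not reach only later rows make up. A row lasts 1/8 s, in which the tool goes at most 62.5 mm and 10.7 degrees, less where a joint would pass 70% of its speed; a pose out of reach is approached as far as the arm can. A call with a gripper value outside its range is refused whole. The fingers move at their own pace and stop on an object; FORCE is the grip in N (left out, the last holds). Time passes only in rows, so rows that repeat a pose let the fingers close. It gives the time, the measured TCP pose, the force, the opening and the grip force at its end, in the units of the state.
- sense(): the state, without advancing time (a new reading comes with each control period).
- snapshot(name): name is "scene" or "top" or "wrist"; returns the picture (400x640x3 uint8, blue, green, red); there is no depth.
- camera_info(name): a dict with "intrinsics" (3x3 intrinsics, pixels), "pose" (4x4, takes a point from camera to world coordinates). Camera axes: x right, y down, z forward; pixel columns grow to the right and rows downward; lengths in m; the calibration is good to about 2 mm. A picture is of the moment at which its call begins: read the wrist's pose just before it. camera_info takes no time and is no camera call; for the wrist camera it gives the pose at the moment of the call.
- job_done(): hands the job in; it is judged then, once.
Trained networks look in the newest picture that a camera, given by its name, has taken for a name from the list of things; names that differ only in an ending like _2 or _b are one class to them, and where a whole thing is asked for, a point or a joint stands for the part that bears it (a point fixed in the world has none). Each returns a list of dicts, best first, with "confidence" (0 to 1); they miss things now and then, are a little off and sometimes report something else, mostly with a low value. They report only what shows in the picture. A call takes as long as a camera call.
- look_for(camera, target): "box" ([left, top, right, bottom] in pixels, round what is visible of it).
- masks_of(camera, target): "region" (400x640 bool, what is visible of it) and "box" ([left, top, right, bottom] in pixels, round what is visible of it).
The state is a dict: "time_s": time; "joint_pos": joint angles; "dq": joint speeds; "tau": joint torques, N m; "eef_pos": TCP position; "eef_rot": TCP orientation; "wrist_force": force on the tool from outside, world axes, zero at the start; "ft_torque": the same for the moment, N m; "gripper_width": opening from 0.0 (shut) to 1.0 (fully open); "grip_force": force on a finger pad.
Only numpy, scipy, OpenCV 4.12 (cv2) and the standard library are available. Lean on these libraries where they do the work, as an engineer would, in place of code of your own. Each camera call takes 0.05 s, during which the arm holds its last target. There are 200 camera calls.

## Task

The rusted claw tine lies at the back of the grey parts bay, shut in by a brass tee, a white PTFE puck and a chrome socket extension: first stand those three on the black side mat, then fetch the tine and lay it centred in the blue saddle, and only then stand each of the three back on the very spot in the bay it came from. Keep the three upright throughout, and do not shift the red tin or the big nut.

Things in the scene. Friction and masses are not known exactly. Their poses are not given: they have to be found in the camera images.
- bay: grey steel parts bay, fixed: floor plate 190 (x) x 250 (y) mm, 5 mm thick; a 35 mm high, 6 mm thick wall along its far edge (x = +92 mm), else open. Three identical yellow spots, 62 mm across, at x = -13 mm, y = -78, 0, +78 mm; tee, puck and extension start one on each, within 5 mm. Origin: centre of the underside, x away from the robot towards the wall, z up
- mat: black rubber side mat, fixed flat on the bench: 260 (x) x 130 (y) mm, 4 mm thick, room for the three side by side along x. Origin: centre of its underside, x along the length, roughly away from the robot, z up
- saddle: blue steel saddle, fixed: base plate 80 (x) x 170 (y) mm, 10 mm thick; four bare-metal cheeks 12 mm long, 16 mm high above the plate, at y = -45 and +45 mm, leave a slot 40 mm wide along y. The tine lies in the slot on the plate, either end first, its origin over the saddle's middle. The 78 mm between cheek pairs is open. Origin: centre of the underside, y along the slot, z up
- tine: rusted claw tine, loose, 0.5 kg: shank 24 mm wide (x), 26 mm high, along y from -60 to +52 mm; round eye 32 mm across at the -y end (to -80 mm); slimmer hooked point, bent to +x, at the +y end (to +86 mm). Lies along the bay's y, its centre line some 47 mm beyond the spots, 1 to 18 mm clear of the three. Grip its flat sides across x near the origin. Origin: centre of the underside, z up
- tee: brass hydraulic tee, loose, 0.4 kg, upright, 84 mm tall: round foot 40 mm across, 14 mm high; square block 34 x 34 mm from 26 to 62 mm high; nut 34 mm across on top; side branch 28 mm across at 44 mm height, reaching 39 mm out along its -x (starts within 0.2 rad of the bay's -x). Grip the block across y. Origin: centre of the foot's underside, z up
- puck: white PTFE bearing puck, loose, about 0.17 kg: plain cylinder 50 mm across, 40 mm tall, on its flat face. Origin: centre of the underside, z up
- extension: chrome socket extension, loose, about 0.35 kg, standing upright on its wide end, 104 mm tall: collar 36 mm across up to 34 mm high, tapering to a round shaft 22 mm across from 42 to 86 mm high, 16 mm square drive on top. Origin: centre of the underside, z up
- tin: red grease tin with a red lid, bystander, loose: 58 mm across, 55 mm tall. Stands nearest the robot. Leave it alone. Origin: centre of the underside
- nut: big dark steel hexagon nut, bystander, loose: 40 mm across flats, 18 mm high. Leave it alone. Origin: centre of the underside

How it is judged:
On the way, in this order (a step that is already met when the one before it is completed fails the run):
1. tee, puck and extension all stand upright on the side mat, the tine still lying in the bay where it was (x of tee in the frame of mat between -0.13 and 0.13 m and y of tee in the frame of mat between -0.065 and 0.065 m and z of tee in the frame of mat between 0 and 0.012 m and angle between each of tee, puck, extension's own z axis and vertical below 0.15 rad and x of puck in the frame of mat between -0.13 and 0.13 m and y of puck in the frame of mat between -0.065 and 0.065 m and z of puck in the frame of mat between 0 and 0.012 m and x of extension in the frame of mat between -0.13 and 0.13 m and y of extension in the frame of mat between -0.065 and 0.065 m and z of extension in the frame of mat between 0 and 0.012 m and distance of tine from where it was at the start of the episode below 0.02 m), for 0.2 s.
2. the tine lies centred in the saddle while the three still stand on the mat (x of tee in the frame of mat between -0.13 and 0.13 m and y of tee in the frame of mat between -0.065 and 0.065 m and z of tee in the frame of mat between 0 and 0.012 m and angle between each of tee, puck, extension, tine's own z axis and vertical below 0.15 rad and x of puck in the frame of mat between -0.13 and 0.13 m and y of puck in the frame of mat between -0.065 and 0.065 m and z of puck in the frame of mat between 0 and 0.012 m and x of extension in the frame of mat between -0.13 and 0.13 m and y of extension in the frame of mat between -0.065 and 0.065 m and z of extension in the frame of mat between 0 and 0.012 m and x of tine in the frame of saddle between -0.012 and 0.012 m and y of tine in the frame of saddle between -0.015 and 0.015 m and z of tine in the frame of saddle between 0.005 and 0.016 m and angle between the y axis of tine and the y axis of saddle, either way round below 0.2 rad and linear speed of tine below 0.02 m/s and contact force between the fingers and tine below 0.1 N), for 0.2 s.
At the end, for the whole second after the job is handed in: Tine flat in the saddle, centred within 12 mm across and 15 mm along the slot, within 0.2 rad of it; tee, puck and extension upright within 15 mm of where each stood at the start; all released and at rest; tin and nut within 30 mm of where they were (x of tine in the frame of saddle between -0.012 and 0.012 m and y of tine in the frame of saddle between -0.015 and 0.015 m and z of tine in the frame of saddle between 0.005 and 0.016 m and angle between the y axis of tine and the y axis of saddle, either way round below 0.2 rad and angle between each of tine, tee, puck, extension's own z axis and vertical below 0.15 rad and distance of each of tee, puck, extension from where it was at the start of the episode below 0.015 m and linear speed of each of tee, puck, extension, tine below 0.02 m/s and contact force between the fingers and tee below 0.1 N and contact force between the fingers and puck below 0.1 N and contact force between the fingers and extension below 0.1 N and contact force between the fingers and tine below 0.1 N and distance of each of tin, nut from where it was at the start of the episode below 0.03 m); the robot touches nothing.
It fails at once if the tee, puck or extension is tipped over (leaning more than 0.6 rad) (angle between any of tee, puck, extension's own z axis and vertical above 0.6 rad).
It fails at once if the red tin or the nut is shifted by more than 30 mm (distance of any of tin, nut from where it was at the start of the episode above 0.03 m).
It also fails if it takes over 141 s, if anything falls off the work surface, if the arm or the gripper's body presses on something with over 40 N, if the wrist force passes 120 N, or if a joint passes its speed limit or range.

## Working session

There is one attempt and no reset: what is moved stays moved. The work goes in short steps, Python scripts to look and compute and a shell command to move; the robot and the scene stay as the last step left them, time stands still between calls to the robot, and variables do not carry over. Pictures are saved under pics/ and viewed, at most 14 in all, crops included, and the job is handed in when it is done.

```bash
mkdir -p pics; ls; cat > h.py <<'E'
import numpy as np, cv2, json
from cell import *
def ray(cam,uv,ci=None):
    ci=ci or camera_info(cam); K=np.array(ci["intrinsics"]); T=np.array(ci["pose"])
    d=T[:3,:3]@np.linalg.solve(K,[uv[0],uv[1],1.]); return T[:3,3],d
def at(cam,uv,z,ci=None):
    o,d=ray(cam,uv,ci); return o+d*(z-o[2])/d[2]
def proj(cam,p,ci=None):
    ci=ci or camera_info(cam); K=np.array(ci["intrinsics"]); T=np.array(ci["pose"])
    q=K@(T[:3,:3].T@(np.array(p)-T[:3,3])); return q[:2]/q[2]
E
python3 - <<'E'
from h import *
s=sense(); print({k:np.round(v,3).tolist() for k,v in s.items()}, tcp_to_grasp)
for c in ["scene","top"]:
    im=snapshot(c); cv2.imwrite(f"pics/{c}0.png",im)
    ci=camera_info(c); print(c,np.round(ci["intrinsics"],1).tolist(),np.round(ci["pose"],3).tolist())
    for t in ["bay","mat","saddle","tine","tee","puck","extension","tin","nut"]:
        for m in masks_of(c,t)[:2]:
            r=m["region"].astype(np.uint8); mo=cv2.moments(r,True)
            print(c,t,round(m["confidence"],2),np.round(m["box"]).tolist(),round(mo["m10"]/max(mo["m00"],1),1),round(mo["m01"]/max(mo["m00"],1),1),r.sum())
E
```

```text
pics
{'time_s': 0.0, 'joint_pos': [-1.325, 0.088, 1.372, 0.0, 1.684, -0.103], 'dq': [-0.001, -0.001, 0.0, -0.002, -0.001, -0.002], 'tau': [-0.0, -35.187, -31.328, -0.0, 0.011, -0.0], 'eef_pos': [0.188, -0.516, 0.208], 'eef_rot': [0.985, 0.174, -0.0, -0.001], 'wrist_force': [0.397, 0.595, -0.072], 'ft_torque': [-0.059, 0.0, -0.0], 'grip_force': 0.0, 'gripper_width': 1.001} 0.0187
scene [[379.6, 0.0, 322.6], [0.0, 379.6, 196.8], [0.0, 0.0, 1.0]] [[-0.198, 0.545, -0.815, 1.164], [0.98, 0.102, -0.17, 0.125], [-0.01, -0.832, -0.554, 0.461], [0.0, 0.0, 0.0, 1.0]]
scene bay 0.72 [222.0, 196.0, 380.0, 283.0] 305.5 242.5 5240
scene bay 0.67 [365.0, 153.0, 393.0, 187.0] 379.4 169.2 675
scene mat 0.58 [443.0, 180.0, 530.0, 260.0] 480.6 220.2 5013
scene saddle 0.82 [172.0, 171.0, 230.0, 214.0] 201.2 193.2 1652
scene saddle 0.44 [340.0, 183.0, 357.0, 239.0] 347.9 215.7 743
scene tine 0.59 [257.0, 220.0, 345.0, 258.0] 299.1 237.4 1598
scene tine 0.59 [255.0, 196.0, 285.0, 224.0] 269.8 209.4 579
scene tee 0.55 [294.0, 184.0, 323.0, 232.0] 308.2 207.3 956
scene puck 0.6 [255.0, 197.0, 284.0, 223.0] 
[... 332 characters left out ...]
4, -0.992, 0.124, 0.4], [-1.0, -0.002, 0.018, -0.008], [-0.018, -0.124, -0.992, 0.88], [0.0, 0.0, 0.0, 1.0]]
top bay 0.96 [267.0, 105.0, 394.0, 210.0] 329.2 156.1 7983
top mat 0.9 [148.0, 153.0, 208.0, 276.0] 176.5 213.9 6939
top saddle 0.9 [426.0, 161.0, 477.0, 244.0] 449.9 200.2 3077
top tine 0.95 [288.0, 127.0, 371.0, 148.0] 330.9 138.4 936
top tee 0.6 [319.0, 143.0, 337.0, 179.0] 327.6 159.9 476
top puck 0.73 [354.0, 150.0, 379.0, 177.0] 365.0 163.3 522
top extension 0.84 [285.0, 142.0, 302.0, 167.0] 291.3 155.9 288
top tin 0.73 [258.0, 246.0, 281.0, 276.0] 270.3 260.8 615
top nut 0.67 [340.0, 250.0, 358.0, 275.0] 348.4 260.5 311
top nut 0.38 [295.0, 124.0, 372.0, 150.0] 330.9 138.3 1002
```

```bash
python3 - <<'E'
import cv2
a=cv2.imread("pics/top0.png")[90:290,130:490]; cv2.imwrite("pics/top0c.png",cv2.resize(a,None,fx=2.2,fy=2.2,interpolation=cv2.INTER_CUBIC))
E
```

```text
(no output)
```

View pics/top0c.png

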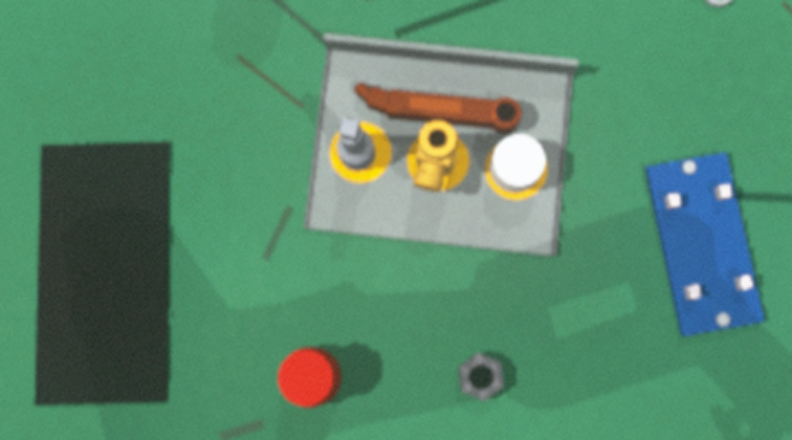

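View pics/scene0.png

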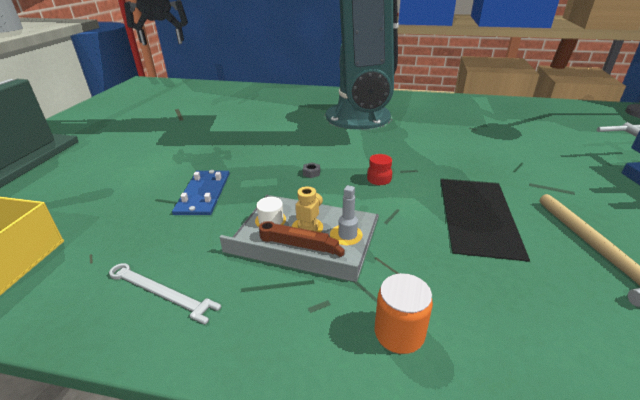

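The top view shows, left to right, the black mat, then the bay with extension, tee and puck on their spots and the tine behind them, then the saddle, with tin and nut in front. Up in the picture is +x. In the scene view the tee mask (308,207) agrees with the picture, but the second puck mask is really the tee.

```bash
cat >> h.py <<'E'
from scipy.optimize import minimize
def ring(r,z,n=40):
    a=np.arange(n)*2*np.pi/n; return np.c_[r*np.cos(a),r*np.sin(a),np.full(n,z)]
def cyl(r0,z0,r1,z1): return np.r_[ring(r0,z0),ring(r1,z1)]
def box(x0,x1,y0,y1,z0,z1): return np.array([[x,y,z] for x in(x0,x1) for y in(y0,y1) for z in(z0,z1)],float)
br=ring(.014,0); br=np.r_[np.c_[0*br[:,0],br[:,0],br[:,1]+.044],np.c_[0*br[:,0]-.039,br[:,0],br[:,1]+.044]]
MOD=dict(puck=[cyl(.025,0,.025,.04)],
 tee=[cyl(.02,0,.02,.014),cyl(.013,.014,.013,.026),box(-.017,.017,-.017,.017,.026,.062),cyl(.017,.062,.017,.084),br],
 extension=[cyl(.018,0,.018,.034),cyl(.018,.034,.011,.042),cyl(.011,.042,.011,.086),box(-.008,.008,-.008,.008,.086,.104)],
 tine=[box(-.012,.012,-.06,.052,0,.026),cyl(.016,0,.016,.026)+np.array([0,-.064,0]),np.array([[x,y,z] for x,y in((-.012,.052),(.012,.052),(.012,.086),(.002,.075)) for z in(.003,.023)])])
def render(obj,p,ci,S=4):
    x,y,z,yaw=p; c,s=np.cos(yaw),np.sin(yaw); R=np.array([[c,-s,0],[s,c,0],[0,0,1]])
    K=np.array(ci["intrinsics"]);T=np.array(ci["pose"]); m=np.zeros((400*S,640*S),np.uint8)
    for P in MOD[obj]:
        q=(P@R.T+[x,y,z]-T[:3,3])@T[:3,:3]@K.T; q=q[:,:2]/q[:,2:]
        h=cv2.convexHull(((q+.5)*S-.5).astype(np.float32)); cv2.fillConvexPoly(m,np.round(h*16).astype(np.int32),1,shift=4)
    return cv2.resize(m.astype(np.float32),(640,400),interpolation=cv2.INTER_AREA)
def fit(obj,views,p0,free=(0,1)):
    """views: list of (mask,camera_info); soft-IoU fit of the free pose entries"""
    p0=np.array(p0,float); sc=np.array([.01,.01,.01,.15])
    def cost(v):
        p=p0.copy(); p[list(free)]+=v*sc[list(free)]
        t=0
        for m,ci in views:
            r=render(obj,p,ci); t+=1-np.minimum(r,m).sum()/max(np.maximum(r,m).sum(),1)
        return t/len(views)
    n=len(free); S=np.vstack([np.zeros(n),np.eye(n)])
    o=minimize(cost,np.zeros(n),method="Nelder-Mead",options=dict(initial_simplex=S,xatol=.02,fatol=1e-4))
    p0[list(free)]+=o.x*sc[list(free)]; return p0,o.fun
E
python3 - <<'E'
from h import *
ci={c:camera_info(c) for c in("top","scene")}
for c in ci: snapshot(c)
out={}
for t,z in [("bay",.005),("mat",.004),("saddle",.01)]:
    m=masks_of("top",t)[0]["region"].astype(np.uint8)
    k=max(cv2.findContours(m,0,2)[0],key=cv2.contourArea)[:,0]
    P=np.array([at("top",p,z,ci["top"])[:2] for p in k]).astype(np.float32)
    r=cv2.minAreaRect(P*1000); print(t,np.round(r[0],1),np.round(r[1],1),round(r[2],1))
im=snapshot("top"); hsv=cv2.cvtColor(im,cv2.COLOR_BGR2HSV)
for o,z in [("puck",.005),("extension",.005),("tee",.005),("tine",.005)]:
    ms=[]
    for c in ci:
        for m in masks_of(c,o)[:1]: ms.append((m["region"].astype(np.float32),ci[c]))
    r=ms[0][0]; ys,xs=np.nonzero(r); g=at("top",(xs.mean(),ys.mean()),z+.03,ci["top"])
    fr=(0,1,2) if o in("puck","extension") else (0,1,2,3)
    for v in (ms,ms[:1]):
        p,f=fit(o,v,[g[0],g[1],z,-.08 if o!="x" else 0],fr if len(v)>1 else tuple(i for i in fr if i!=2)); print(o,len(v),np.round(p[:3]*1000,1),round(p[3],3),round(f,3))
for t,z in [("tin",.03),("nut",.009)]:
    b=masks_of("top",t)[0]; ys,xs=np.nonzero(b["region"]); print(t,np.round(at("top",(xs.mean(),ys.mean()),z)*1000))
E
```

```text
bay [617.8 -27.6] [258. 205.] 83.8
mat [487.7 305.5] [261.6 133.2] 2.4
saddle [ 516.  -284.7] [170.3  84.2] 10.7
puck 2 [ 675.6   76.1 -276.8] -0.08 0.578
puck 1 [610.5  56.    5. ] -0.08 0.403
extension 2 [607.   55.6   3.9] -0.08 0.09
extension 1 [606.8  55.    5. ] -0.08 0.063
tee 1 [600.9 -24.2   5. ] -0.219 0.113
tee 1 [600.9 -24.2   5. ] -0.219 0.113
tine 2 [649.3 -26.6   3.6] -0.114 0.086
tine 1 [648.6 -27.8   5. ] -0.108 0.075
tin [385.  95.  30.]
nut [386. -67.   9.]
```

```bash
python3 -m crank '[{"dx":0.035,"dy":0.05,"dz":0.02,"wz":-5},{"dx":0.07,"dy":0.10,"dz":0.05,"wz":-10},{"dx":0.105,"dy":0.15,"dz":0.07,"wz":-15},{"dx":0.14,"dy":0.20,"dz":0.09,"wz":-20},{"dx":0.175,"dy":0.25,"dz":0.1,"wz":-26},{"dx":0.21,"dy":0.30,"dz":0.1,"wz":-26},{"dx":0.245,"dy":0.35,"dz":0.1,"wz":-26},{"dx":0.28,"dy":0.40,"dz":0.1,"wz":-26},{"dx":0.31,"dy":0.45,"dz":0.1,"wz":-26},{"dx":0.34,"dy":0.49,"dz":0.1,"wz":-26}]'
python3 -m crank '[{"dx":0},{"dx":0},{"dx":0}]'
python3 - <<'E'
from h import *
print(np.round(camera_info("wrist")["pose"],3).tolist(), camera_info("wrist")["intrinsics"]); im=snapshot("wrist"); cv2.imwrite("pics/w1.png",im)
for t in ["tine","tee","puck","extension"]:
    for m in masks_of("wrist",t)[:2]: print(t,round(m["confidence"],2),np.round(m["box"]))
E
```

```text
[[0.342, -0.891, -0.298, 0.266], [-0.94, -0.324, -0.108, -0.489], [-0.0, 0.317, -0.948, 0.373], [0.0, 0.0, 0.0, 1.0]] [[279.47775724   0.         316.57790919]
 [  0.         279.47775724 198.74795121]
 [  0.           0.           1.        ]]schema error: expected keys grip, dx, dy, dz, wx, wy, wz
schema error: expected keys grip, dx, dy, dz, wx, wy, wz
```

View pics/w1.png

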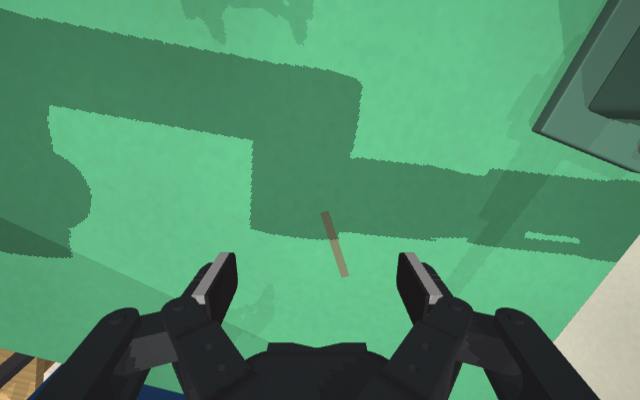

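The wrist view shows only green bench and the open fingers. The rows were refused because every key is required, so I'll write them all out.

```bash
python3 -m crank '[{"grip":1,"dx":0.04,"dy":0.045,"dz":0.02,"wx":0,"wy":0,"wz":-5},{"grip":1,"dx":0.08,"dy":0.09,"dz":0.04,"wx":0,"wy":0,"wz":-10},{"grip":1,"dx":0.12,"dy":0.135,"dz":0.06,"wx":0,"wy":0,"wz":-15},{"grip":1,"dx":0.16,"dy":0.18,"dz":0.06,"wx":0,"wy":0,"wz":-20},{"grip":1,"dx":0.20,"dy":0.225,"dz":0.06,"wx":0,"wy":0,"wz":-26},{"grip":1,"dx":0.24,"dy":0.27,"dz":0.06,"wx":0,"wy":0,"wz":-26},{"grip":1,"dx":0.28,"dy":0.315,"dz":0.06,"wx":0,"wy":0,"wz":-26},{"grip":1,"dx":0.32,"dy":0.36,"dz":0.06,"wx":0,"wy":0,"wz":-26},{"grip":1,"dx":0.36,"dy":0.405,"dz":0.06,"wx":0,"wy":0,"wz":-26},{"grip":1,"dx":0.41,"dy":0.447,"dz":0.06,"wx":0,"wy":0,"wz":-26}]' 60
python3 -m crank '[{"grip":1,"dx":0,"dy":0,"dz":0,"wx":0,"wy":0,"wz":0},{"grip":1,"dx":0,"dy":0,"dz":0,"wx":0,"wy":0,"wz":0},{"grip":1,"dx":0,"dy":0,"dz":0,"wx":0,"wy":0,"wz":0}]'
cat > wv.py <<'E'
import sys,pickle
from h import *
n=sys.argv[1]; ci=camera_info("wrist"); im=snapshot("wrist"); cv2.imwrite(f"pics/{n}.png",im); M={}
for t in ["tine","tee","puck","extension","bay"]:
    M[t]=[(m["confidence"],m["region"],m["box"]) for m in masks_of("wrist",t)[:3]]
    print(t,[(round(m[0],2),np.round(m[2]).tolist()) for m in M[t]])
pickle.dump((ci,M,im),open(n+".pkl","wb")); print(np.round(sense()["eef_pos"],4))
E
python3 wv.py wA
python3 -m crank '[{"grip":1,"dx":0,"dy":0.05,"dz":0,"wx":0,"wy":0,"wz":0},{"grip":1,"dx":0,"dy":0.09,"dz":0,"wx":0,"wy":0,"wz":0},{"grip":1,"dx":0,"dy":0.09,"dz":0,"wx":0,"wy":0,"wz":0},{"grip":1,"dx":0,"dy":0.09,"dz":0,"wx":0,"wy":0,"wz":0},{"grip":1,"dx":0,"dy":0.09,"dz":0,"wx":0,"wy":0,"wz":0}]'
python3 wv.py wB
```

```text
time_s: 3.3
eef_pos: [0.5969, -0.0699, 0.2702]
eef_rot: [0.999, -0.052, 0.001, 0.0]
wrist_force: [0.5, -0.6, 0.5]
gripper_width: 1.0
grip_force: 0.0
time_s: 3.68
eef_pos: [0.5951, -0.0729, 0.2703]
eef_rot: [0.999, -0.053, 0.0, 0.0]
wrist_force: [-0.1, -0.7, 0.1]
gripper_width: 1.003
grip_force: 0.0
tine [(0.67, [221.0, 116.0, 334.0, 144.0])]
tee [(0.68, [264.0, 149.0, 291.0, 197.0])]
puck [(0.83, [320.0, 146.0, 353.0, 185.0])]
extension [(0.81, [205.0, 155.0, 246.0, 184.0])]
bay [(0.71, [188.0, 82.0, 374.0, 214.0])]
[ 0.5955 -0.0723  0.27  ]
time_s: 4.6
eef_pos: [0.5958, 0.0172, 0.2695]
eef_rot: [0.999, -0.053, -0.0, 0.0]
wrist_force: [-0.3, -0.6, 0.7]
gripper_width: 1.005
grip_force: 0.0
tine [(0.66, [282.0, 110.0, 400.0, 138.0])]
tee [(0.65, [256.0, 77.0, 440.0, 207.0]), (0.59, [329.0, 145.0, 359.0, 190.0])]
puck [(0.95, [378.0, 139.0, 418.0, 180.0])]
extension [(0.76, [278.0, 146.0, 304.0, 180.0]), (0.67, [478.0, 132.0, 540.0, 249.0])]
bay [(0.62, [254.0, 74.0, 443.0, 207.0])]
[0.5959 0.0178 0.2695]
```

```bash
python3 - <<'E'
from h import *; import pickle
V=[pickle.load(open(f"{n}.pkl","rb")) for n in("wA","wB")]
g=dict(puck=[.592,-.102,.005,0],tee=[.601,-.024,.005,-.2],extension=[.607,.055,.005,-.1],tine=[.649,-.027,.005,-.11])
pick=dict(tee=[0,1])
for o in g:
    ms=[(V[i][1][o][pick.get(o,[0,0])[i]][1].astype(np.float32),V[i][0]) for i in(0,1)]
    fr=(0,1) if o in("puck","extension") else (0,1,3)
    for f2 in(fr,tuple(sorted(fr+(2,)))):
        p,f=fit(o,ms,g[o],f2); print(o,f2,np.round(p[:3]*1000,1),round(p[3],3),round(f,3))
    print([round(fit(o,[m],g[o],fr)[0][k]*1000,1) for m in ms for k in(0,1)])
# yellow spots visible and bay edges
for i in (0,1):
    c,M,im=V[i]; hsv=cv2.cvtColor(im,cv2.COLOR_BGR2HSV); ov=im.copy()
    m=cv2.inRange(hsv,(20,120,120),(32,255,255)); print(i,m.sum()//255)
c,M,im=V[0]; cv2.imwrite("pics/wAc.png",cv2.resize(im[60:240,150:410],None,fx=3,fy=3,interpolation=cv2.INTER_CUBIC))
E
```

```text
puck (0, 1) [ 592.2 -100.7    5. ] 0.0 0.06
puck (0, 1, 2) [ 590.9 -101.9   -1.3] 0.0 0.043
[np.float64(592.1), np.float64(-101.1), np.float64(592.0), np.float64(-100.4)]
tee (0, 1, 3) [601.2 -22.8   5. ] -0.266 0.082
tee (0, 1, 2, 3) [600.3 -22.7  -1.2] -0.253 0.068
[np.float64(601.2), np.float64(-23.1), np.float64(601.5), np.float64(-22.4)]
extension (0, 1) [607.1  56.    5. ] -0.1 0.072
extension (0, 1, 2) [606.   57.1  -1. ] -0.1 0.058
[np.float64(607.2), np.float64(55.3), np.float64(606.8), np.float64(56.5)]
tine (0, 1, 3) [649.3 -26.2   5. ] -0.11 0.066
tine (0, 1, 2, 3) [649.5 -26.    5.8] -0.109 0.066
[np.float64(649.4), np.float64(-26.4), np.float64(649.6), np.float64(-25.9)]
0 4041
1 2410
```

View pics/wAc.png

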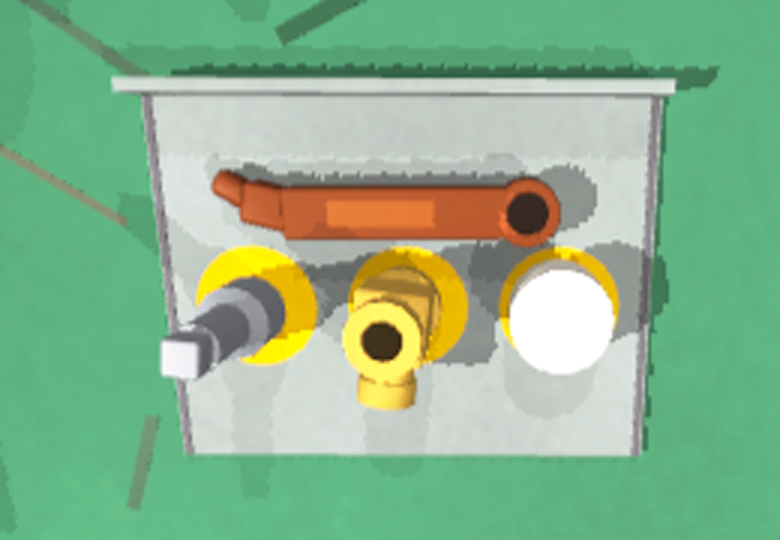

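The wrist crop shows extension, tee and puck, each on its yellow spot, with the tine clear behind them (hook to the left, eye to the right). Fits from both wrist positions and the top view agree to about 1 mm, so I'll go for the extension.

```bash
python3 -m crank '[{"grip":0.2,"dx":0.011,"dy":0.038,"dz":0,"wx":0,"wy":0,"wz":0},{"grip":0.2,"dx":0.011,"dy":0.038,"dz":-0.04,"wx":0,"wy":0,"wz":0},{"grip":0.2,"dx":0.011,"dy":0.038,"dz":-0.08,"wx":0,"wy":0,"wz":0},{"grip":0.2,"dx":0.011,"dy":0.038,"dz":-0.10,"wx":0,"wy":0,"wz":0},{"grip":0.2,"dx":0.011,"dy":0.038,"dz":-0.10,"wx":0,"wy":0,"wz":0},{"grip":0.2,"dx":0.011,"dy":0.038,"dz":-0.10,"wx":0,"wy":0,"wz":0}]' 50
python3 -m crank '[{"grip":0.2,"dx":0,"dy":0,"dz":-0.04,"wx":0,"wy":0,"wz":0},{"grip":0.2,"dx":0,"dy":0,"dz":-0.07,"wx":0,"wy":0,"wz":0},{"grip":0.2,"dx":0,"dy":0,"dz":-0.1,"wx":0,"wy":0,"wz":0},{"grip":0.2,"dx":0,"dy":0,"dz":-0.115,"wx":0,"wy":0,"wz":0},{"grip":0.2,"dx":0,"dy":0,"dz":-0.115,"wx":0,"wy":0,"wz":0},{"grip":0.2,"dx":0,"dy":0,"dz":-0.115,"wx":0,"wy":0,"wz":0}]'
```

```text
time_s: 5.65
eef_pos: [0.6075, 0.0562, 0.171]
eef_rot: [0.999, -0.053, 0.001, -0.0]
wrist_force: [0.8, -0.2, 0.4]
gripper_width: 0.597
grip_force: 0.0
time_s: 6.4
eef_pos: [0.6083, 0.0563, 0.0567]
eef_rot: [0.999, -0.052, 0.002, -0.0]
wrist_force: [0.3, 0.2, -0.1]
gripper_width: 0.598
grip_force: 0.0
```

```bash
python3 -m crank '[{"grip":-1,"dx":0,"dy":0,"dz":0,"wx":0,"wy":0,"wz":0},{"grip":-1,"dx":0,"dy":0,"dz":0,"wx":0,"wy":0,"wz":0},{"grip":-1,"dx":0,"dy":0,"dz":0,"wx":0,"wy":0,"wz":0},{"grip":-1,"dx":0,"dy":0,"dz":0,"wx":0,"wy":0,"wz":0},{"grip":-1,"dx":0,"dy":0,"dz":0,"wx":0,"wy":0,"wz":0},{"grip":-1,"dx":0,"dy":0,"dz":0,"wx":0,"wy":0,"wz":0}]' 50
python3 -m crank '[{"grip":-1,"dx":0,"dy":0,"dz":0.02,"wx":0,"wy":0,"wz":0},{"grip":-1,"dx":0,"dy":0,"dz":0.05,"wx":0,"wy":0,"wz":0},{"grip":-1,"dx":0,"dy":0,"dz":0.05,"wx":0,"wy":0,"wz":0}]'
```

```text
time_s: 7.15
eef_pos: [0.6078, 0.0561, 0.0561]
eef_rot: [0.999, -0.052, 0.001, 0.0]
wrist_force: [-0.8, -0.8, 5.1]
gripper_width: 0.222
grip_force: 48.9
time_s: 7.52
eef_pos: [0.6081, 0.0565, 0.1059]
eef_rot: [0.999, -0.052, 0.002, -0.0]
wrist_force: [0.3, 0.1, -3.7]
gripper_width: 0.224
grip_force: 49.3
```

```bash
python3 -m crank '[{"grip":-1,"dx":-0.003,"dy":0.03,"dz":0.01,"wx":0,"wy":0,"wz":0},{"grip":-1,"dx":-0.009,"dy":0.075,"dz":0.01,"wx":0,"wy":0,"wz":0},{"grip":-1,"dx":-0.014,"dy":0.12,"dz":0.01,"wx":0,"wy":0,"wz":0},{"grip":-1,"dx":-0.02,"dy":0.165,"dz":0.01,"wx":0,"wy":0,"wz":0},{"grip":-1,"dx":-0.025,"dy":0.21,"dz":0.01,"wx":0,"wy":0,"wz":0},{"grip":-1,"dx":-0.029,"dy":0.24,"dz":0,"wx":0,"wy":0,"wz":0},{"grip":-1,"dx":-0.03,"dy":0.253,"dz":0,"wx":0,"wy":0,"wz":0},{"grip":-1,"dx":-0.03,"dy":0.253,"dz":0,"wx":0,"wy":0,"wz":0},{"grip":-1,"dx":-0.03,"dy":0.253,"dz":-0.03,"wx":0,"wy":0,"wz":0},{"grip":-1,"dx":-0.03,"dy":0.253,"dz":-0.045,"wx":0,"wy":0,"wz":0}]'
python3 -m crank '[{"grip":-1,"dx":0,"dy":0,"dz":-0.003,"wx":0,"wy":0,"wz":0},{"grip":-1,"dx":0,"dy":0,"dz":-0.005,"wx":0,"wy":0,"wz":0},{"grip":-1,"dx":0,"dy":0,"dz":-0.005,"wx":0,"wy":0,"wz":0}]'
```

```text
time_s: 8.78
eef_pos: [0.5763, 0.3071, 0.0576]
eef_rot: [0.999, -0.053, -0.001, 0.001]
wrist_force: [0.1, -0.0, -5.1]
gripper_width: 0.222
grip_force: 49.4
time_s: 9.15
eef_pos: [0.5774, 0.3093, 0.0555]
eef_rot: [0.999, -0.053, 0.001, -0.0]
wrist_force: [-0.8, -0.3, -5.0]
gripper_width: 0.223
grip_force: 49.5
```

```bash
python3 -m crank '[{"grip":-1,"dx":0,"dy":0,"dz":-0.001,"wx":0,"wy":0,"wz":0},{"grip":-1,"dx":0,"dy":0,"dz":-0.001,"wx":0,"wy":0,"wz":0},{"grip":0.2,"dx":0,"dy":0,"dz":-0.001,"wx":0,"wy":0,"wz":0},{"grip":0.2,"dx":0,"dy":0,"dz":-0.001,"wx":0,"wy":0,"wz":0},{"grip":0.2,"dx":0,"dy":0,"dz":-0.001,"wx":0,"wy":0,"wz":0},{"grip":0.2,"dx":0,"dy":0,"dz":-0.001,"wx":0,"wy":0,"wz":0},{"grip":0.2,"dx":0,"dy":0,"dz":0.03,"wx":0,"wy":0,"wz":0},{"grip":0.2,"dx":0,"dy":0,"dz":0.08,"wx":0,"wy":0,"wz":0},{"grip":0.2,"dx":0,"dy":0,"dz":0.12,"wx":0,"wy":0,"wz":0}]'
python3 -m crank '[{"grip":0.35,"dx":0.003,"dy":-0.04,"dz":0,"wx":0,"wy":0,"wz":-1},{"grip":0.35,"dx":0.006,"dy":-0.09,"dz":0,"wx":0,"wy":0,"wz":-2},{"grip":0.35,"dx":0.01,"dy":-0.14,"dz":0,"wx":0,"wy":0,"wz":-3},{"grip":0.35,"dx":0.014,"dy":-0.19,"dz":0,"wx":0,"wy":0,"wz":-5},{"grip":0.35,"dx":0.018,"dy":-0.24,"dz":0,"wx":0,"wy":0,"wz":-7},{"grip":0.35,"dx":0.022,"dy":-0.29,"dz":0,"wx":0,"wy":0,"wz":-8},{"grip":0.35,"dx":0.024,"dy":-0.332,"dz":0,"wx":0,"wy":0,"wz":-8},{"grip":0.35,"dx":0.024,"dy":-0.332,"dz":0,"wx":0,"wy":0,"wz":-8},{"grip":0.35,"dx":0.024,"dy":-0.332,"dz":-0.03,"wx":0,"wy":0,"wz":-8},{"grip":0.35,"dx":0.024,"dy":-0.332,"dz":-0.03,"wx":0,"wy":0,"wz":-8}]'
python3 - <<'E'
from h import *
snapshot("top")
for o in("extension","tee"):
    for m in masks_of("top",o)[:2]: print(o,round(m["confidence"],2),np.round(m["box"]))
s=sense(); print(np.round(s["eef_pos"],4),s["eef_rot"])
E
```

```text
time_s: 10.28
eef_pos: [0.5771, 0.3094, 0.1766]
eef_rot: [0.999, -0.052, 0.001, -0.0]
wrist_force: [0.5, -0.0, -0.0]
gripper_width: 0.599
grip_force: 0.0
time_s: 11.52
eef_pos: [0.5989, -0.0216, 0.1416]
eef_rot: [0.993, -0.122, -0.003, -0.0]
wrist_force: [-0.6, -0.5, 0.5]
gripper_width: 0.677
grip_force: 0.0
extension 0.71 [156. 160. 184. 181.]
tee 0.98 [321. 144. 340. 175.]
[ 0.6013 -0.0219  0.1456] [ 9.92595642e-01 -1.21463948e-01  6.31862903e-04 -3.99976495e-05]
```

```bash
python3 -m crank '[{"grip":0.35,"dx":0,"dy":-0.001,"dz":-0.04,"wx":0,"wy":0,"wz":0},{"grip":0.35,"dx":0,"dy":-0.001,"dz":-0.07,"wx":0,"wy":0,"wz":0},{"grip":0.35,"dx":0,"dy":-0.001,"dz":-0.1,"wx":0,"wy":0,"wz":0},{"grip":0.35,"dx":0,"dy":-0.001,"dz":-0.115,"wx":0,"wy":0,"wz":0},{"grip":0.35,"dx":0,"dy":-0.001,"dz":-0.115,"wx":0,"wy":0,"wz":0},{"grip":-1,"dx":0,"dy":-0.001,"dz":-0.115,"wx":0,"wy":0,"wz":0},{"grip":-1,"dx":0,"dy":-0.001,"dz":-0.115,"wx":0,"wy":0,"wz":0},{"grip":-1,"dx":0,"dy":-0.001,"dz":-0.115,"wx":0,"wy":0,"wz":0},{"grip":-1,"dx":0,"dy":-0.001,"dz":-0.115,"wx":0,"wy":0,"wz":0},{"grip":-1,"dx":0,"dy":-0.001,"dz":-0.115,"wx":0,"wy":0,"wz":0}]' 60
python3 -m crank '[{"grip":-1,"dx":0,"dy":0,"dz":0.02,"wx":0,"wy":0,"wz":0},{"grip":-1,"dx":0,"dy":0,"dz":0.06,"wx":0,"wy":0,"wz":0},{"grip":-1,"dx":0,"dy":0,"dz":0.06,"wx":0,"wy":0,"wz":0},{"grip":-1,"dx":0,"dy":0,"dz":0.06,"wx":0,"wy":0,"wz":0}]'
```

```text
time_s: 12.92
eef_pos: [0.6026, -0.0236, 0.0319]
eef_rot: [0.993, -0.122, 0.002, -0.0]
wrist_force: [0.8, 1.3, 4.9]
gripper_width: 0.382
grip_force: 60.8
time_s: 13.42
eef_pos: [0.5995, -0.0236, 0.0872]
eef_rot: [0.993, -0.122, -0.002, 0.0]
wrist_force: [-0.5, 0.2, -4.3]
gripper_width: 0.386
grip_force: 60.4
```

```bash
python3 -m crank '[{"grip":-1,"dx":-0.01,"dy":0.03,"dz":0,"wx":0,"wy":0,"wz":0},{"grip":-1,"dx":-0.027,"dy":0.078,"dz":0,"wx":0,"wy":0,"wz":0},{"grip":-1,"dx":-0.044,"dy":0.126,"dz":0,"wx":0,"wy":0,"wz":0},{"grip":-1,"dx":-0.06,"dy":0.174,"dz":0,"wx":0,"wy":0,"wz":0},{"grip":-1,"dx":-0.077,"dy":0.222,"dz":0,"wx":0,"wy":0,"wz":0},{"grip":-1,"dx":-0.093,"dy":0.27,"dz":0,"wx":0,"wy":0,"wz":0},{"grip":-1,"dx":-0.107,"dy":0.31,"dz":0,"wx":0,"wy":0,"wz":0},{"grip":-1,"dx":-0.113,"dy":0.329,"dz":0,"wx":0,"wy":0,"wz":0},{"grip":-1,"dx":-0.113,"dy":0.329,"dz":-0.02,"wx":0,"wy":0,"wz":0},{"grip":-1,"dx":-0.113,"dy":0.329,"dz":-0.045,"wx":0,"wy":0,"wz":0}]'
python3 -m crank '[{"grip":-1,"dx":0,"dy":0,"dz":-0.01,"wx":0,"wy":0,"wz":0},{"grip":-1,"dx":0,"dy":0,"dz":-0.016,"wx":0,"wy":0,"wz":0},{"grip":-1,"dx":0,"dy":0,"dz":-0.016,"wx":0,"wy":0,"wz":0},{"grip":0.35,"dx":0,"dy":0,"dz":-0.016,"wx":0,"wy":0,"wz":0},{"grip":0.35,"dx":0,"dy":0,"dz":-0.016,"wx":0,"wy":0,"wz":0},{"grip":0.35,"dx":0,"dy":0,"dz":-0.016,"wx":0,"wy":0,"wz":0},{"grip":0.35,"dx":0,"dy":0,"dz":-0.016,"wx":0,"wy":0,"wz":0},{"grip":0.35,"dx":0,"dy":0,"dz":0.02,"wx":0,"wy":0,"wz":0},{"grip":0.35,"dx":0,"dy":0,"dz":0.06,"wx":0,"wy":0,"wz":0},{"grip":0.35,"dx":0,"dy":0,"dz":0.09,"wx":0,"wy":0,"wz":0}]'
python3 -c "
from h import *
print(np.round(sense()['eef_pos'],4))"
```

```text
time_s: 14.68
eef_pos: [0.4875, 0.3048, 0.0427]
eef_rot: [0.993, -0.122, -0.0, 0.001]
wrist_force: [-0.1, -0.6, -5.5]
gripper_width: 0.385
grip_force: 60.8
time_s: 15.92
eef_pos: [0.4883, 0.3056, 0.1365]
eef_rot: [0.993, -0.122, 0.001, -0.0]
wrist_force: [0.4, 0.2, -0.4]
gripper_width: 0.677
grip_force: 0.0
[0.4883 0.3056 0.1365]
```

```bash
python3 -m crank '[{"grip":0.55,"dx":0.01,"dy":-0.045,"dz":0,"wx":0,"wy":0,"wz":1},{"grip":0.55,"dx":0.023,"dy":-0.09,"dz":0,"wx":0,"wy":0,"wz":2},{"grip":0.55,"dx":0.035,"dy":-0.14,"dz":0,"wx":0,"wy":0,"wz":4},{"grip":0.55,"dx":0.048,"dy":-0.19,"dz":0,"wx":0,"wy":0,"wz":6},{"grip":0.55,"dx":0.061,"dy":-0.24,"dz":0,"wx":0,"wy":0,"wz":8},{"grip":0.55,"dx":0.074,"dy":-0.29,"dz":0,"wx":0,"wy":0,"wz":8},{"grip":0.55,"dx":0.087,"dy":-0.34,"dz":0,"wx":0,"wy":0,"wz":8},{"grip":0.55,"dx":0.1,"dy":-0.39,"dz":0,"wx":0,"wy":0,"wz":8},{"grip":0.55,"dx":0.104,"dy":-0.407,"dz":0,"wx":0,"wy":0,"wz":8},{"grip":0.55,"dx":0.104,"dy":-0.407,"dz":-0.03,"wx":0,"wy":0,"wz":8}]'
python3 -m crank '[{"grip":0.55,"dx":0,"dy":0,"dz":-0.03,"wx":0,"wy":0,"wz":0},{"grip":0.55,"dx":0,"dy":0,"dz":-0.06,"wx":0,"wy":0,"wz":0},{"grip":0.55,"dx":0,"dy":0,"dz":-0.085,"wx":0,"wy":0,"wz":0},{"grip":0.55,"dx":0,"dy":0,"dz":-0.096,"wx":0,"wy":0,"wz":0},{"grip":0.55,"dx":0,"dy":0,"dz":-0.096,"wx":0,"wy":0,"wz":0},{"grip":0.55,"dx":0,"dy":0,"dz":-0.096,"wx":0,"wy":0,"wz":0}]'
```

```text
time_s: 17.18
eef_pos: [0.5942, -0.1035, 0.1072]
eef_rot: [0.999, -0.054, 0.003, 0.001]
wrist_force: [-0.9, 0.8, -0.3]
gripper_width: 0.778
grip_force: 0.0
time_s: 17.92
eef_pos: [0.5929, -0.1017, 0.01]
eef_rot: [0.999, -0.052, 0.001, 0.0]
wrist_force: [0.6, -0.1, 0.1]
gripper_width: 0.775
grip_force: 0.0
```

```bash
python3 -m crank '[{"grip":-1,"dx":0,"dy":0,"dz":0,"wx":0,"wy":0,"wz":0},{"grip":-1,"dx":0,"dy":0,"dz":0,"wx":0,"wy":0,"wz":0},{"grip":-1,"dx":0,"dy":0,"dz":0,"wx":0,"wy":0,"wz":0},{"grip":-1,"dx":0,"dy":0,"dz":0,"wx":0,"wy":0,"wz":0},{"grip":-1,"dx":0,"dy":0,"dz":0,"wx":0,"wy":0,"wz":0}]' 60
python3 -m crank '[{"grip":-1,"dx":0,"dy":0,"dz":0.02,"wx":0,"wy":0,"wz":0},{"grip":-1,"dx":0,"dy":0,"dz":0.06,"wx":0,"wy":0,"wz":0},{"grip":-1,"dx":0,"dy":0,"dz":0.08,"wx":0,"wy":0,"wz":0},{"grip":-1,"dx":0,"dy":0,"dz":0.08,"wx":0,"wy":0,"wz":0}]'
```

```text
time_s: 18.55
eef_pos: [0.5934, -0.1019, 0.0108]
eef_rot: [0.999, -0.053, 0.002, 0.0]
wrist_force: [-0.0, 0.5, 5.9]
gripper_width: 0.554
grip_force: 62.2
time_s: 19.05
eef_pos: [0.5931, -0.1021, 0.0905]
eef_rot: [0.999, -0.053, 0.002, 0.001]
wrist_force: [-0.2, -0.3, -2.6]
gripper_width: 0.552
grip_force: 62.2
```

```bash
python3 -m crank '[{"grip":-1,"dx":-0.015,"dy":0.03,"dz":0,"wx":0,"wy":0,"wz":0},{"grip":-1,"dx":-0.037,"dy":0.078,"dz":0,"wx":0,"wy":0,"wz":0},{"grip":-1,"dx":-0.06,"dy":0.126,"dz":0,"wx":0,"wy":0,"wz":0},{"grip":-1,"dx":-0.083,"dy":0.174,"dz":0,"wx":0,"wy":0,"wz":0},{"grip":-1,"dx":-0.106,"dy":0.222,"dz":0,"wx":0,"wy":0,"wz":0},{"grip":-1,"dx":-0.13,"dy":0.27,"dz":0,"wx":0,"wy":0,"wz":0},{"grip":-1,"dx":-0.153,"dy":0.318,"dz":0,"wx":0,"wy":0,"wz":0},{"grip":-1,"dx":-0.176,"dy":0.366,"dz":0,"wx":0,"wy":0,"wz":0},{"grip":-1,"dx":-0.195,"dy":0.403,"dz":0,"wx":0,"wy":0,"wz":0},{"grip":-1,"dx":-0.195,"dy":0.403,"dz":-0.02,"wx":0,"wy":0,"wz":0}]'
python3 -m crank '[{"grip":-1,"dx":0,"dy":0,"dz":-0.03,"wx":0,"wy":0,"wz":0},{"grip":-1,"dx":0,"dy":0,"dz":-0.05,"wx":0,"wy":0,"wz":0},{"grip":-1,"dx":0,"dy":0,"dz":-0.061,"wx":0,"wy":0,"wz":0},{"grip":-1,"dx":0,"dy":0,"dz":-0.061,"wx":0,"wy":0,"wz":0},{"grip":-1,"dx":0,"dy":0,"dz":-0.061,"wx":0,"wy":0,"wz":0},{"grip":0.55,"dx":0,"dy":0,"dz":-0.061,"wx":0,"wy":0,"wz":0},{"grip":0.55,"dx":0,"dy":0,"dz":-0.061,"wx":0,"wy":0,"wz":0},{"grip":0.55,"dx":0,"dy":0,"dz":-0.061,"wx":0,"wy":0,"wz":0},{"grip":0.55,"dx":0,"dy":0,"dz":-0.061,"wx":0,"wy":0,"wz":0},{"grip":0.55,"dx":0,"dy":0,"dz":-0.061,"wx":0,"wy":0,"wz":0}]'
python3 -m crank '[{"grip":0.55,"dx":0,"dy":0,"dz":0.04,"wx":0,"wy":0,"wz":0},{"grip":0.55,"dx":0,"dy":0,"dz":0.08,"wx":0,"wy":0,"wz":0},{"grip":0.55,"dx":0,"dy":-0.03,"dz":0.12,"wx":0,"wy":0,"wz":5},{"grip":0.55,"dx":0,"dy":-0.08,"dz":0.15,"wx":0,"wy":0,"wz":10},{"grip":0.55,"dx":0,"dy":-0.13,"dz":0.15,"wx":0,"wy":0,"wz":10}]'
python3 - <<'E'
from h import *
im=snapshot("top"); cv2.imwrite("pics/top1.png",cv2.resize(im[90:290,130:490],None,fx=2.2,fy=2.2,interpolation=cv2.INTER_CUBIC))
ci=camera_info("top"); 
for o,g in dict(puck=[.398,.302,.004,0],tee=[.488,.305,.004,-.25],extension=[.577,.309,.004,-.1],tine=[.649,-.027,.005,-.11]).items():
    M=masks_of("top",o)
    for m in M[:1]:
        p,f=fit(o,[(m["region"].astype(np.float32),ci)],g,(0,1,3) if o in("tee","tine") else (0,1)); print(o,m["box"],np.round(p,3),round(f,3))
s=sense(); print(np.round(s["eef_pos"],4),s["eef_rot"][:2])
E
```

```text
time_s: 20.3
eef_pos: [0.3955, 0.3039, 0.0681]
eef_rot: [0.999, -0.05, 0.0, -0.001]
wrist_force: [-0.4, 0.2, -1.3]
gripper_width: 0.548
grip_force: 62.3
time_s: 21.55
eef_pos: [0.3968, 0.3012, 0.0073]
eef_rot: [0.999, -0.052, -0.0, 0.0]
wrist_force: [0.6, -0.1, 0.2]
gripper_width: 0.777
grip_force: 0.0
time_s: 22.18
eef_pos: [0.3987, 0.1707, 0.1611]
eef_rot: [0.999, 0.036, 0.004, -0.001]
wrist_force: [0.8, 0.1, -1.0]
gripper_width: 0.774
grip_force: 0.0
extension [157.0, 159.4, 186.1, 181.9] [ 0.576  0.309  0.004 -0.1  ] 0.085
tine [290.4, 124.0, 369.7, 149.0] [ 0.649 -0.026  0.005 -0.108] 0.073
[0.3968 0.1716 0.1574] [0.9994045  0.03450437]
```

View pics/top1.png

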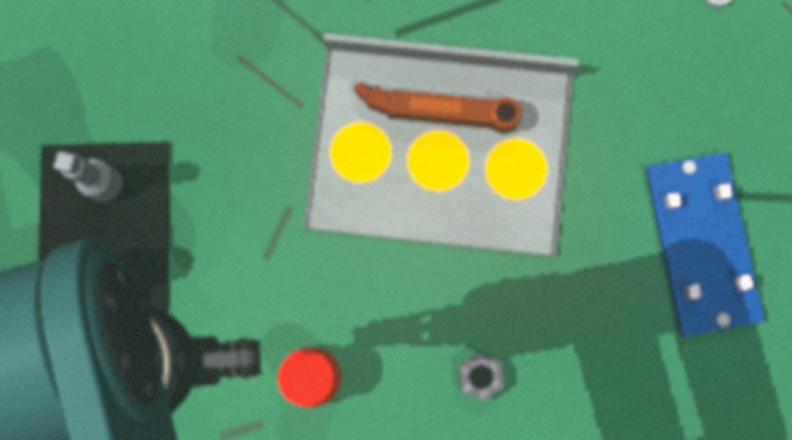

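The top view shows the extension standing on the mat, with the arm hiding the other two. The three spots are empty, the tine has not moved, and the saddle's slot runs roughly along world x. Next I'll refine the saddle pose from its blue pixels.

```bash
python3 - <<'E'
from h import *
ci=camera_info("top"); im=cv2.imread("pics/top0.png"); hsv=cv2.cvtColor(im,cv2.COLOR_BGR2HSV)
m=cv2.inRange(hsv,(100,120,40),(130,255,255)); m[:, :400]=0; m[:,500:]=0; m[:150]=0; m[260:]=0
k=max(cv2.findContours(m,0,2)[0],key=cv2.contourArea)[:,0]
P=np.array([at("top",p,.009,ci)[:2] for p in k]).astype(np.float32); r=cv2.minAreaRect(P*1000); print(r)
# bright cheeks, at z=.026
w=cv2.inRange(hsv,(0,0,165),(180,60,255)); w[:, :425]=0; w[:,480:]=0; w[:155]=0; w[250:]=0
n,l,st,c=cv2.connectedComponentsWithStats(w)
for i in range(1,n):
    if st[i,4]>8: print(st[i,4],np.round(c[i],1),np.round(at("top",c[i],.026,ci)*1000,1),np.round(at("top",c[i],.012,ci)*1000,1))
print(np.round(sense()["joint_pos"],2))
E
```

```text
((515.4317016601562, -285.2323913574219), (169.54713439941406, 81.48369598388672), 10.250092506408691)
27 [442.9 165.5] [ 587.4 -268.2   26. ] [ 590.4 -272.5   12. ]
38 [459.1 176.6] [ 563.5 -301.5   26. ] [ 566.2 -306.3   12. ]
37 [436.  180.6] [ 554.8 -252.6   26. ] [ 557.3 -256.6   12. ]
38 [468.6 217.9] [ 475.4 -317.7   26. ] [ 476.7 -322.8   12. ]
34 [444.8 221.9] [ 467. -268.   26.] [ 468.1 -272.3   12. ]
27 [458.3 234.9] [ 440. -295.   26.] [ 440.7 -299.7   12. ]
[ 0.28 -0.16  1.72  0.    1.59  1.78]
```

```bash
python3 -m crank '[{"grip":0.3,"dx":0.03,"dy":-0.022,"dz":0,"wx":0,"wy":0,"wz":9},{"grip":0.3,"dx":0.06,"dy":-0.045,"dz":0,"wx":0,"wy":0,"wz":18},{"grip":0.3,"dx":0.09,"dy":-0.068,"dz":0,"wx":0,"wy":0,"wz":27},{"grip":0.3,"dx":0.12,"dy":-0.09,"dz":0,"wx":0,"wy":0,"wz":36},{"grip":0.3,"dx":0.15,"dy":-0.115,"dz":0,"wx":0,"wy":0,"wz":45},{"grip":0.3,"dx":0.18,"dy":-0.14,"dz":0,"wx":0,"wy":0,"wz":54},{"grip":0.3,"dx":0.21,"dy":-0.165,"dz":0,"wx":0,"wy":0,"wz":63},{"grip":0.3,"dx":0.235,"dy":-0.185,"dz":0,"wx":0,"wy":0,"wz":72},{"grip":0.3,"dx":0.252,"dy":-0.198,"dz":0,"wx":0,"wy":0,"wz":79.8},{"grip":0.3,"dx":0.252,"dy":-0.198,"dz":0,"wx":0,"wy":0,"wz":79.8}]'
python3 -m crank '[{"grip":0.3,"dx":0,"dy":0,"dz":0,"wx":0,"wy":0,"wz":0},{"grip":0.3,"dx":0,"dy":0,"dz":0,"wx":0,"wy":0,"wz":0},{"grip":0.3,"dx":0,"dy":0,"dz":0,"wx":0,"wy":0,"wz":0}]'
python3 - <<'E'
from h import *
im=snapshot("top"); cv2.imwrite("pics/top2.png",im)
ci=camera_info("top"); 
for o,g in dict(puck=[.398,.302,.004,0],tee=[.488,.305,.004,-.25]).items():
    for m in masks_of("top",o)[:1]:
        p,f=fit(o,[(m["region"].astype(np.float32),ci)],g,(0,1,3) if o in("tee","tine") else (0,1)); print(o,m["box"],np.round(p,3),round(f,3))
s=sense(); q=s["eef_rot"]; print(np.round(s["eef_pos"],4),np.degrees(2*np.arctan2(q[1],q[0])))
E
```

```text
time_s: 23.68
eef_pos: [0.6496, -0.0259, 0.1556]
eef_rot: [0.745, 0.668, -0.001, -0.001]
wrist_force: [-0.1, 1.2, -0.5]
gripper_width: 0.649
grip_force: 0.0
time_s: 24.05
eef_pos: [0.6485, -0.026, 0.1579]
eef_rot: [0.744, 0.668, 0.0, 0.0]
wrist_force: [-0.7, 0.6, 0.3]
gripper_width: 0.646
grip_force: 0.0
puck [158.3, 248.4, 189.9, 268.6] [0.392 0.3   0.004 0.   ] 0.076
tee [157.2, 201.8, 186.5, 234.0] [ 0.486  0.303  0.004 -0.242] 0.057
[ 0.6487 -0.0265  0.1579] 83.78479462179502
```

```bash
python3 -m crank '[{"grip":0.3,"dx":0,"dy":0,"dz":-0.045,"wx":0,"wy":0,"wz":0},{"grip":0.3,"dx":0,"dy":0,"dz":-0.09,"wx":0,"wy":0,"wz":0},{"grip":0.3,"dx":0,"dy":0,"dz":-0.12,"wx":0,"wy":0,"wz":0},{"grip":0.3,"dx":0,"dy":0,"dz":-0.137,"wx":0,"wy":0,"wz":0},{"grip":0.3,"dx":0,"dy":0,"dz":-0.146,"wx":0,"wy":0,"wz":0},{"grip":0.3,"dx":0,"dy":0,"dz":-0.146,"wx":0,"wy":0,"wz":0}]'
python3 -m crank '[{"grip":-1,"dx":0,"dy":0,"dz":0,"wx":0,"wy":0,"wz":0},{"grip":-1,"dx":0,"dy":0,"dz":0,"wx":0,"wy":0,"wz":0},{"grip":-1,"dx":0,"dy":0,"dz":0,"wx":0,"wy":0,"wz":0},{"grip":-1,"dx":0,"dy":0,"dz":0,"wx":0,"wy":0,"wz":0},{"grip":-1,"dx":0,"dy":0,"dz":0,"wx":0,"wy":0,"wz":0}]' 80
```

```text
time_s: 24.95
eef_pos: [0.6492, -0.0268, 0.012]
eef_rot: [0.744, 0.668, 0.0, 0.0]
wrist_force: [-0.2, 0.4, -0.3]
gripper_width: 0.65
grip_force: 0.0
time_s: 25.58
eef_pos: [0.6488, -0.0267, 0.0116]
eef_rot: [0.744, 0.668, 0.0, 0.0]
wrist_force: [-0.5, 0.4, -0.7]
gripper_width: -0.0
grip_force: 0.0
```

The fingers shut on nothing, so I'll look before moving again.

```bash
python3 - <<'E'
from h import *
a=snapshot("top")[90:290,250:500]; b=snapshot("scene")[130:300,180:420]; w=snapshot("wrist")
f=lambda i:cv2.resize(i,(400,300),interpolation=cv2.INTER_CUBIC)
cv2.imwrite("pics/miss.png",np.vstack([np.hstack([f(a),f(b)]),np.hstack([f(w),f(w[150:390,180:460])])]))
ci=camera_info("top")
for c in("top","scene"):
  for m in masks_of(c,"tine")[:1]:
    p,e=fit("tine",[(m["region"].astype(np.float32),camera_info(c))],[.649,-.027,.005,-.11],(0,1,3)); print(c,m["box"],m["confidence"],np.round(p,3),e)
print(sense())
E
```

```text
top [295.6, 129.0, 359.5, 145.0] 0.7 [ 0.651 -0.008  0.005 -0.124] 0.4159777760505676
scene [258.9, 221.0, 345.3, 259.3] 0.75 [ 0.65  -0.026  0.005 -0.129] 0.12896382808685303
{'time_s': 25.825, 'joint_pos': array([-1.28393608e-01,  4.13387103e-01,  1.37384996e+00, -7.82312232e-06,
        1.35434100e+00, -1.99294684e-02]), 'dq': array([-8.59479946e-05,  1.89079598e-03, -8.38167038e-04, -5.29523089e-04,
       -6.72600214e-04,  1.50782115e-04]), 'tau': array([ 8.20095447e-04, -4.64244497e+01, -2.87884927e+01, -2.53851722e-04,
        1.14251594e-03, -2.48166245e-06]), 'eef_pos': array([ 0.64880941, -0.02669669,  0.01149378]), 'eef_rot': array([7.44395703e-01, 6.67738750e-01, 1.86626604e-06, 8.01826280e-06]), 'wrist_force': array([-0.10384533, -0.5203085 , -0.34866396]), 'ft_torque': array([0.06391031, 0.02303191, 0.01639678]), 'grip_force': 0.0, 'gripper_width': -0.0006551124094991744}
```

View pics/miss.png

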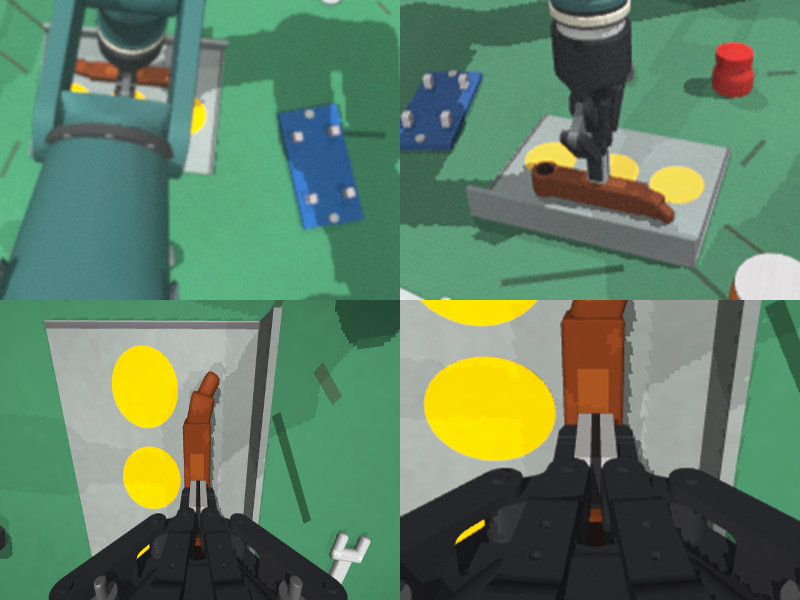

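```bash
python3 - <<'E'
from h import *
p=sense()["eef_pos"]
for c in("scene","wrist","top"):
    print(c,[(z,np.round(proj(c,[p[0],p[1],z]),1).tolist()) for z in(.0115,.031,.05)])
a=snapshot("scene"); print(a.shape)
cv2.imwrite("pics/s2.png",cv2.resize(a[195:265,250:350],None,fx=7,fy=7,interpolation=cv2.INTER_NEAREST))
E
```

```text
scene [(0.0115, [299.6, 239.3]), (0.031, [299.1, 231.0]), (0.05, [298.6, 222.6])]
wrist [(0.0115, [315.1, 238.6]), (0.031, [315.0, 253.8]), (0.05, [314.7, 272.3])]
top [(0.0115, [329.3, 139.5]), (0.031, [329.5, 136.9]), (0.05, [329.7, 134.4])]
(400, 640, 3)
```

View pics/s2.png

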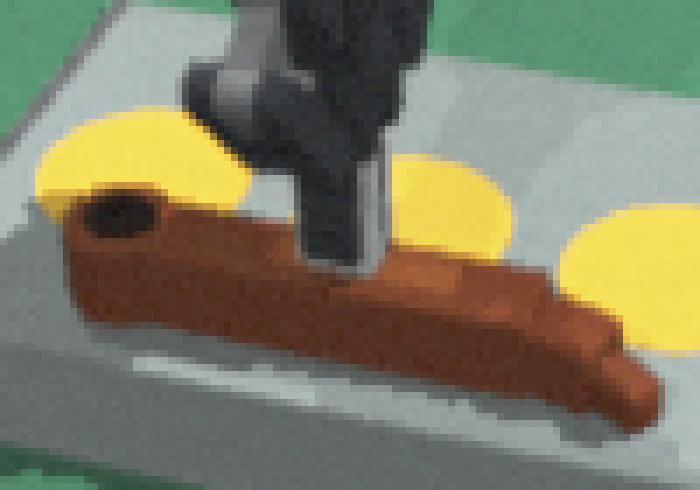

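The scene crop shows the shut fingertips ending at about (299,234), on top of the tine. That puts the real tips near z = 0.03, about 18 mm above the reported TCP. I'll open, go lower in guarded steps, and close again.

```bash
python3 -m crank '[{"grip":0.3,"dx":0,"dy":0,"dz":0.005,"wx":0,"wy":0,"wz":0},{"grip":0.3,"dx":0,"dy":0,"dz":0.005,"wx":0,"wy":0,"wz":0},{"grip":0.3,"dx":0,"dy":0,"dz":0.005,"wx":0,"wy":0,"wz":0},{"grip":0.3,"dx":0,"dy":0,"dz":0.005,"wx":0,"wy":0,"wz":0},{"grip":0.3,"dx":0,"dy":0,"dz":0,"wx":0,"wy":0,"wz":0},{"grip":0.3,"dx":0,"dy":0,"dz":-0.004,"wx":0,"wy":0,"wz":0},{"grip":0.3,"dx":0,"dy":0,"dz":-0.008,"wx":0,"wy":0,"wz":0},{"grip":0.3,"dx":0,"dy":0,"dz":-0.008,"wx":0,"wy":0,"wz":0}]'
python3 -c "
from h import *
s=sense();p=s['eef_pos'];print(s['wrist_force'],p,proj('scene',p)); a=snapshot('scene'); w=snapshot('wrist')
f=lambda i:cv2.resize(i,(390,300),interpolation=cv2.INTER_CUBIC)
cv2.imwrite('pics/s3.png',np.hstack([f(a[180:265,245:355]),f(w[150:390,160:472])]))"
```

```text
time_s: 26.88
eef_pos: [0.6483, -0.0266, 0.0027]
eef_rot: [0.744, 0.668, -0.0, -0.001]
wrist_force: [-0.5, -0.1, 0.1]
gripper_width: 0.652
grip_force: 0.0
[-0.46684566 -0.12519124  0.08703629] [ 0.64829334 -0.02663271  0.0027027 ] [299.90067026 242.80083777]
```

View pics/s3.png

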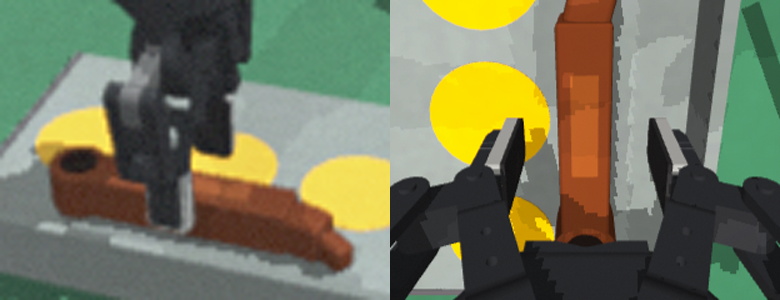

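The fingers now straddle the tine, with the front tip about halfway down its side at about (292,245) and no contact force. I'll go 7 mm lower and close.

```bash
python3 -m crank '[{"grip":0.3,"dx":0,"dy":0,"dz":-0.004,"wx":0,"wy":0,"wz":0},{"grip":0.3,"dx":0,"dy":0,"dz":-0.007,"wx":0,"wy":0,"wz":0},{"grip":0.3,"dx":0,"dy":0,"dz":-0.007,"wx":0,"wy":0,"wz":0}]'
python3 -m crank '[{"grip":-1,"dx":0,"dy":0,"dz":0,"wx":0,"wy":0,"wz":0},{"grip":-1,"dx":0,"dy":0,"dz":0,"wx":0,"wy":0,"wz":0},{"grip":-1,"dx":0,"dy":0,"dz":0,"wx":0,"wy":0,"wz":0},{"grip":-1,"dx":0,"dy":0,"dz":0,"wx":0,"wy":0,"wz":0},{"grip":-1,"dx":0,"dy":0,"dz":0,"wx":0,"wy":0,"wz":0}]' 80
```

```text
time_s: 27.35
eef_pos: [0.6484, -0.0266, -0.004]
eef_rot: [0.744, 0.668, -0.0, -0.0]
wrist_force: [-0.2, -0.6, -0.6]
gripper_width: 0.651
grip_force: 0.0
time_s: 27.98
eef_pos: [0.6485, -0.0267, -0.0029]
eef_rot: [0.744, 0.668, -0.0, -0.0]
wrist_force: [-3.2, -0.2, 6.0]
gripper_width: 0.256
grip_force: 81.1
```

```bash
python3 -m crank '[{"grip":-1,"dx":0,"dy":0,"dz":0.02,"wx":0,"wy":0,"wz":0},{"grip":-1,"dx":0,"dy":0,"dz":0.05,"wx":0,"wy":0,"wz":0},{"grip":-1,"dx":0,"dy":0,"dz":0.08,"wx":0,"wy":0,"wz":0},{"grip":-1,"dx":0,"dy":0,"dz":0.08,"wx":0,"wy":0,"wz":0}]'
python3 -m crank '[{"grip":-1,"dx":-0.015,"dy":-0.03,"dz":0,"wx":0,"wy":0,"wz":-8},{"grip":-1,"dx":-0.03,"dy":-0.06,"dz":0,"wx":0,"wy":0,"wz":-16},{"grip":-1,"dx":-0.045,"dy":-0.09,"dz":0,"wx":0,"wy":0,"wz":-24},{"grip":-1,"dx":-0.06,"dy":-0.12,"dz":0,"wx":0,"wy":0,"wz":-33},{"grip":-1,"dx":-0.075,"dy":-0.15,"dz":0,"wx":0,"wy":0,"wz":-42},{"grip":-1,"dx":-0.09,"dy":-0.18,"dz":0,"wx":0,"wy":0,"wz":-51},{"grip":-1,"dx":-0.105,"dy":-0.21,"dz":0,"wx":0,"wy":0,"wz":-60},{"grip":-1,"dx":-0.12,"dy":-0.235,"dz":0,"wx":0,"wy":0,"wz":-68},{"grip":-1,"dx":-0.133,"dy":-0.2586,"dz":0,"wx":0,"wy":0,"wz":-73.5},{"grip":-1,"dx":-0.133,"dy":-0.2586,"dz":0,"wx":0,"wy":0,"wz":-73.5}]'
python3 -m crank '[{"grip":-1,"dx":0,"dy":0,"dz":0,"wx":0,"wy":0,"wz":0},{"grip":-1,"dx":0,"dy":0,"dz":-0.03,"wx":0,"wy":0,"wz":0},{"grip":-1,"dx":0,"dy":0,"dz":-0.03,"wx":0,"wy":0,"wz":0},{"grip":-1,"dx":0,"dy":0,"dz":-0.03,"wx":0,"wy":0,"wz":0}]'
python3 - <<'E'
from h import *
a=snapshot('top'); b=snapshot("scene"); s=sense(); q=s["eef_rot"]; print(s['eef_pos'],np.degrees(2*np.arctan2(q[1],q[0])))
f=lambda i:cv2.resize(i,(400,400),interpolation=cv2.INTER_CUBIC)
cv2.imwrite('pics/s4.png',np.hstack([f(a[140:260,400:520]),f(b[130:240,150:260])]))
E
```

```text
time_s: 28.48
eef_pos: [0.6514, -0.027, 0.0798]
eef_rot: [0.744, 0.668, 0.003, 0.003]
wrist_force: [1.0, 0.3, -6.1]
gripper_width: 0.254
grip_force: 79.8
time_s: 29.72
eef_pos: [0.5138, -0.2865, 0.074]
eef_rot: [0.996, 0.088, -0.002, -0.001]
wrist_force: [1.6, 0.8, -5.3]
gripper_width: 0.253
grip_force: 79.7
time_s: 30.22
eef_pos: [0.5162, -0.2847, 0.0467]
eef_rot: [0.996, 0.09, -0.0, -0.0]
wrist_force: [0.1, 0.2, -6.0]
gripper_width: 0.255
grip_force: 79.7
[ 0.51684863 -0.28549     0.04790995] 10.327602940554318
```

View pics/s4.png

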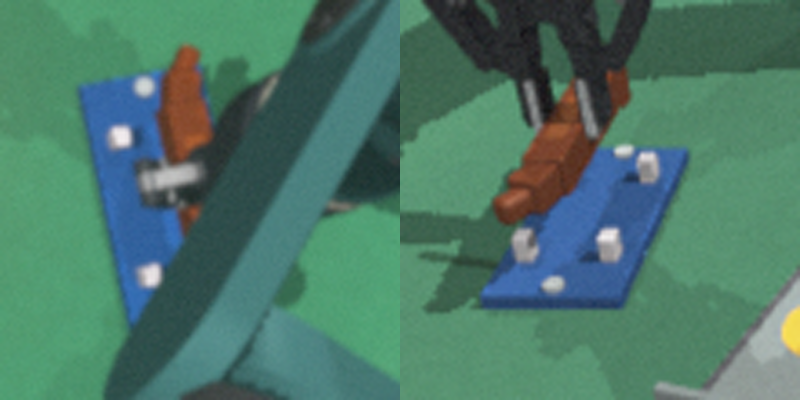

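The tine hangs level over the saddle and in line with the slot. I'll lower it and release.

```bash
python3 -m crank '[{"grip":-1,"dx":-0.001,"dy":0,"dz":-0.02,"wx":0,"wy":0,"wz":0},{"grip":-1,"dx":-0.001,"dy":0,"dz":-0.035,"wx":0,"wy":0,"wz":0},{"grip":-1,"dx":-0.001,"dy":0,"dz":-0.042,"wx":0,"wy":0,"wz":0},{"grip":-1,"dx":-0.001,"dy":0,"dz":-0.044,"wx":0,"wy":0,"wz":0},{"grip":-1,"dx":-0.001,"dy":0,"dz":-0.044,"wx":0,"wy":0,"wz":0}]'
python3 -m crank '[{"grip":-1,"dx":0,"dy":0,"dz":0,"wx":0,"wy":0,"wz":0},{"grip":0.2,"dx":0,"dy":0,"dz":0,"wx":0,"wy":0,"wz":0},{"grip":0.2,"dx":0,"dy":0,"dz":0,"wx":0,"wy":0,"wz":0},{"grip":0.2,"dx":0,"dy":0,"dz":0,"wx":0,"wy":0,"wz":0},{"grip":0.2,"dx":0,"dy":0,"dz":0,"wx":0,"wy":0,"wz":0},{"grip":0.2,"dx":0,"dy":0,"dz":0.03,"wx":0,"wy":0,"wz":0},{"grip":0.2,"dx":0,"dy":0,"dz":0.08,"wx":0,"wy":0,"wz":0},{"grip":0.2,"dx":0,"dy":0,"dz":0.13,"wx":0,"wy":0,"wz":0}]'
python3 -m crank '[{"grip":0.2,"dx":-0.01,"dy":0.05,"dz":0.02,"wx":0,"wy":0,"wz":-4},{"grip":0.2,"dx":-0.02,"dy":0.1,"dz":0.02,"wx":0,"wy":0,"wz":-8},{"grip":0.2,"dx":-0.02,"dy":0.15,"dz":0.02,"wx":0,"wy":0,"wz":-12},{"grip":0.2,"dx":-0.02,"dy":0.2,"dz":0.02,"wx":0,"wy":0,"wz":-16},{"grip":0.2,"dx":-0.02,"dy":0.25,"dz":0.02,"wx":0,"wy":0,"wz":-16},{"grip":0.2,"dx":-0.02,"dy":0.25,"dz":0.02,"wx":0,"wy":0,"wz":-16}]'
python3 - <<'E'
from h import *
a=snapshot('top'); cv2.imwrite("pics/top3.png",a); ci=camera_info("top"); s=sense(); q=s["eef_rot"]; print(s['eef_pos'],np.degrees(2*np.arctan2(q[1],q[0])))
for m in masks_of("top","tine")[:1]:
    p,e=fit("tine",[(m["region"].astype(np.float32),ci)],[.515,-.285,.01,-1.39],(0,1,3)); print(np.round(p,4),e)
    d=p[:2]-[.5154,-.2853]; a=np.radians(10.3); u=np.array([np.cos(a),np.sin(a)]); print("along",d@u,"across",d@[-u[1],u[0]],"ang",p[3]+np.pi/2-a)
for o,g in dict(puck=[.398,.302,.004,0],tee=[.488,.305,.004,-.25],extension=[.577,.309,.004,0]).items():
    for m in masks_of("top",o)[:1]:
        p,f=fit(o,[(m["region"].astype(np.float32),ci)],g,(0,1,3) if o in("tee","tine") else (0,1)); print(o,m["box"],np.round(p,3),round(f,3))
E
```

```text
time_s: 30.95
eef_pos: [0.5152, -0.2856, 0.003]
eef_rot: [0.996, 0.09, 0.0, 0.0]
wrist_force: [0.4, -0.3, -6.1]
gripper_width: 0.254
grip_force: 79.8
time_s: 31.95
eef_pos: [0.5145, -0.2852, 0.1336]
eef_rot: [0.996, 0.09, -0.0, -0.0]
wrist_force: [0.6, 0.3, 0.5]
gripper_width: 0.598
grip_force: 0.0
time_s: 32.7
eef_pos: [0.4946, -0.0323, 0.1529]
eef_rot: [0.999, -0.047, 0.0, -0.0]
wrist_force: [-0.0, -1.1, 0.4]
gripper_width: 0.599
grip_force: 0.0
[ 0.49477668 -0.03418054  0.15280561] -5.532181131734223
puck [157.7, 245.4, 189.9, 268.3] [0.393 0.298 0.004 0.   ] 0.103
tee [156.6, 200.7, 189.6, 231.9] [ 0.485  0.303  0.004 -0.265] 0.062
extension [159.1, 246.1, 187.2, 268.7] [0.577 0.309 0.004 0.   ] 1.0
```

```bash
python3 - <<'E'
from h import *
a=cv2.imread("pics/top3.png"); b=snapshot("scene"); ci=camera_info("scene")
ms=masks_of("scene","tine"); print([(m["confidence"],m["box"]) for m in ms])
# colour based tine fit in top view
hsv=cv2.cvtColor(a,cv2.COLOR_BGR2HSV); m=(cv2.inRange(hsv,(0,90,40),(14,255,255))>0).astype(np.float32); m[:,:400]=0; m[:,500:]=0
p,e=fit("tine",[(m,camera_info("top"))],[.515,-.285,.01,-1.39],(0,1,3)); print(np.round(p,4),e,m.sum())
d=p[:2]-[.5154,-.2853]; t=np.radians(10.3); u=np.array([np.cos(t),np.sin(t)]); print("along",d@u,"across",d@[-u[1],u[0]],"ang",p[3]+np.pi/2-t)
f=lambda i:cv2.resize(i,(390,400),interpolation=cv2.INTER_CUBIC)
cv2.imwrite('pics/s5.png',np.hstack([f(a[145:265,395:512]),f(a[140:290,130:276])]))
E
```

```text
[(0.95, [182.1, 163.8, 215.7, 213.0])]
[ 0.518  -0.287   0.01   -1.3996] 0.2674286365509033 847.0
along 0.00224787218072296 across -0.0020923269845220575 ang -0.008620630730340556
```

View pics/s5.png

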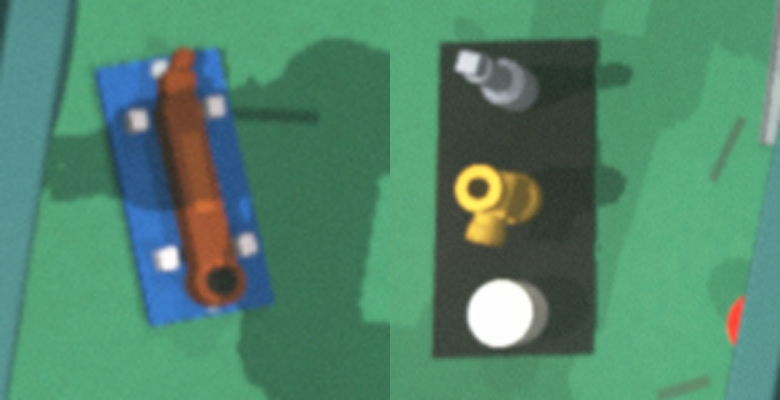

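The left crop shows the tine lying in the slot between all four cheeks, about 2 mm off centre and 0.01 rad off line. The right crop shows extension, tee and puck upright on the mat. Next I'll return the puck.

```bash
python3 -m crank '[{"grip":0.55,"dx":-0.013,"dy":0.045,"dz":0,"wx":0,"wy":0,"wz":-0.5},{"grip":0.55,"dx":-0.027,"dy":0.092,"dz":0,"wx":0,"wy":0,"wz":-0.5},{"grip":0.55,"dx":-0.04,"dy":0.14,"dz":0,"wx":0,"wy":0,"wz":-0.5},{"grip":0.55,"dx":-0.054,"dy":0.187,"dz":0,"wx":0,"wy":0,"wz":-0.5},{"grip":0.55,"dx":-0.068,"dy":0.234,"dz":0,"wx":0,"wy":0,"wz":-0.5},{"grip":0.55,"dx":-0.082,"dy":0.28,"dz":0,"wx":0,"wy":0,"wz":-0.5},{"grip":0.55,"dx":-0.094,"dy":0.32,"dz":0,"wx":0,"wy":0,"wz":-0.5},{"grip":0.55,"dx":-0.098,"dy":0.3355,"dz":0,"wx":0,"wy":0,"wz":-0.5},{"grip":0.55,"dx":-0.098,"dy":0.3355,"dz":-0.03,"wx":0,"wy":0,"wz":-0.5},{"grip":0.55,"dx":-0.098,"dy":0.3355,"dz":-0.06,"wx":0,"wy":0,"wz":-0.5}]' 60
python3 -m crank '[{"grip":0.55,"dx":0,"dy":0,"dz":-0.03,"wx":0,"wy":0,"wz":0},{"grip":0.55,"dx":0,"dy":0,"dz":-0.06,"wx":0,"wy":0,"wz":0},{"grip":0.55,"dx":0,"dy":0,"dz":-0.078,"wx":0,"wy":0,"wz":0},{"grip":0.55,"dx":0,"dy":0,"dz":-0.084,"wx":0,"wy":0,"wz":0},{"grip":0.55,"dx":0,"dy":0,"dz":-0.084,"wx":0,"wy":0,"wz":0},{"grip":0.55,"dx":0,"dy":0,"dz":-0.084,"wx":0,"wy":0,"wz":0}]'
python3 -m crank '[{"grip":-1,"dx":0,"dy":0,"dz":0,"wx":0,"wy":0,"wz":0},{"grip":-1,"dx":0,"dy":0,"dz":0,"wx":0,"wy":0,"wz":0},{"grip":-1,"dx":0,"dy":0,"dz":0,"wx":0,"wy":0,"wz":0},{"grip":-1,"dx":0,"dy":0,"dz":0,"wx":0,"wy":0,"wz":0},{"grip":-1,"dx":0,"dy":0,"dz":0,"wx":0,"wy":0,"wz":0}]'
python3 -c "
from h import *
s=sense();q=s['eef_rot'];print(s['eef_pos'],np.degrees(2*np.arctan2(q[1],q[0])))"
```

```text
time_s: 34.3
eef_pos: [0.3979, 0.2996, 0.0922]
eef_rot: [0.999, -0.055, 0.001, 0.0]
wrist_force: [0.5, 1.3, -0.7]
gripper_width: 0.777
grip_force: 0.0
time_s: 35.05
eef_pos: [0.3978, 0.3004, 0.0097]
eef_rot: [0.999, -0.054, 0.001, -0.0]
wrist_force: [-0.1, -0.7, -1.4]
gripper_width: 0.777
grip_force: 0.0
time_s: 35.67
eef_pos: [0.3979, 0.3006, 0.0103]
eef_rot: [0.999, -0.054, 0.001, -0.0]
wrist_force: [0.3, -1.3, 5.3]
gripper_width: 0.55
grip_force: 61.5
[0.39791029 0.30059204 0.01030672] -6.204118671267111
```

```bash
python3 -m crank '[{"grip":-1,"dx":0,"dy":0,"dz":0.03,"wx":0,"wy":0,"wz":0},{"grip":-1,"dx":0,"dy":0,"dz":0.08,"wx":0,"wy":0,"wz":0},{"grip":-1,"dx":0.015,"dy":-0.03,"dz":0.08,"wx":0,"wy":0,"wz":0},{"grip":-1,"dx":0.037,"dy":-0.077,"dz":0.08,"wx":0,"wy":0,"wz":0},{"grip":-1,"dx":0.06,"dy":-0.123,"dz":0.08,"wx":0,"wy":0,"wz":0},{"grip":-1,"dx":0.083,"dy":-0.17,"dz":0.08,"wx":0,"wy":0,"wz":0},{"grip":-1,"dx":0.106,"dy":-0.217,"dz":0.08,"wx":0,"wy":0,"wz":0},{"grip":-1,"dx":0.129,"dy":-0.264,"dz":0.08,"wx":0,"wy":0,"wz":0},{"grip":-1,"dx":0.152,"dy":-0.311,"dz":0.08,"wx":0,"wy":0,"wz":0},{"grip":-1,"dx":0.175,"dy":-0.358,"dz":0.08,"wx":0,"wy":0,"wz":0}]'
python3 -m crank '[{"grip":-1,"dx":0.021,"dy":-0.0445,"dz":0,"wx":0,"wy":0,"wz":0},{"grip":-1,"dx":0.021,"dy":-0.0445,"dz":0,"wx":0,"wy":0,"wz":0},{"grip":-1,"dx":0.021,"dy":-0.0445,"dz":-0.03,"wx":0,"wy":0,"wz":0},{"grip":-1,"dx":0.021,"dy":-0.0445,"dz":-0.055,"wx":0,"wy":0,"wz":0},{"grip":-1,"dx":0.021,"dy":-0.0445,"dz":-0.07,"wx":0,"wy":0,"wz":0},{"grip":-1,"dx":0.021,"dy":-0.0445,"dz":-0.0785,"wx":0,"wy":0,"wz":0},{"grip":-1,"dx":0.021,"dy":-0.0445,"dz":-0.0785,"wx":0,"wy":0,"wz":0},{"grip":-1,"dx":0.021,"dy":-0.0445,"dz":-0.0785,"wx":0,"wy":0,"wz":0}]'
python3 -c "
from h import *
s=sense();q=s['eef_rot'];print(s['eef_pos'],np.degrees(2*np.arctan2(q[1],q[0])))"
```

```text
time_s: 36.92
eef_pos: [0.5721, -0.0592, 0.0881]
eef_rot: [0.999, -0.054, -0.0, -0.0]
wrist_force: [0.3, 0.8, -1.5]
gripper_width: 0.55
grip_force: 62.4
time_s: 37.92
eef_pos: [0.5935, -0.1019, 0.0114]
eef_rot: [0.999, -0.054, 0.001, -0.0]
wrist_force: [-1.2, 2.3, 2.2]
gripper_width: 0.553
grip_force: 62.9
[ 0.59352309 -0.10187099  0.01139271] -6.189308425580837
```

```bash
python3 -m crank '[{"grip":0.55,"dx":0,"dy":0,"dz":0,"wx":0,"wy":0,"wz":0},{"grip":0.55,"dx":0,"dy":0,"dz":0,"wx":0,"wy":0,"wz":0},{"grip":0.55,"dx":0,"dy":0,"dz":0,"wx":0,"wy":0,"wz":0},{"grip":0.55,"dx":0,"dy":0,"dz":0,"wx":0,"wy":0,"wz":0},{"grip":0.55,"dx":0,"dy":0,"dz":0.04,"wx":0,"wy":0,"wz":0},{"grip":0.55,"dx":0,"dy":0,"dz":0.09,"wx":0,"wy":0,"wz":0},{"grip":0.55,"dx":0,"dy":0,"dz":0.13,"wx":0,"wy":0,"wz":0}]'
python3 -m crank '[{"grip":0.35,"dx":-0.012,"dy":0.045,"dz":0,"wx":0,"wy":0,"wz":-1},{"grip":0.35,"dx":-0.025,"dy":0.095,"dz":0,"wx":0,"wy":0,"wz":-2},{"grip":0.35,"dx":-0.037,"dy":0.145,"dz":0,"wx":0,"wy":0,"wz":-4},{"grip":0.35,"dx":-0.05,"dy":0.195,"dz":0,"wx":0,"wy":0,"wz":-6},{"grip":0.35,"dx":-0.063,"dy":0.245,"dz":0,"wx":0,"wy":0,"wz":-7.8},{"grip":0.35,"dx":-0.076,"dy":0.295,"dz":0,"wx":0,"wy":0,"wz":-7.8},{"grip":0.35,"dx":-0.089,"dy":0.345,"dz":0,"wx":0,"wy":0,"wz":-7.8},{"grip":0.35,"dx":-0.1,"dy":0.39,"dz":0,"wx":0,"wy":0,"wz":-7.8},{"grip":0.35,"dx":-0.1052,"dy":0.4075,"dz":0,"wx":0,"wy":0,"wz":-7.8},{"grip":0.35,"dx":-0.1052,"dy":0.4075,"dz":0,"wx":0,"wy":0,"wz":-7.8}]'
python3 -m crank '[{"grip":0.35,"dx":0,"dy":0,"dz":0,"wx":0,"wy":0,"wz":0},{"grip":0.35,"dx":0,"dy":0,"dz":0,"wx":0,"wy":0,"wz":0}]'
python3 - <<'E'
from h import *
s=sense();q=s['eef_rot'];print(s['eef_pos'],np.degrees(2*np.arctan2(q[1],q[0])))
a=snapshot("top")
for m in masks_of("top","puck")[:1]:
    p,e=fit("puck",[(m["region"].astype(np.float32),camera_info("top"))],[.592,-.101,.005,0]); print(m["box"],np.round(p,4),e)
E
```

```text
time_s: 38.8
eef_pos: [0.5932, -0.1025, 0.1422]
eef_rot: [0.999, -0.054, 0.001, 0.0]
wrist_force: [0.3, -1.2, -0.3]
gripper_width: 0.774
grip_force: 0.0
time_s: 40.05
eef_pos: [0.4874, 0.3056, 0.1399]
eef_rot: [0.993, -0.121, 0.0, 0.0]
wrist_force: [1.0, 0.3, -0.2]
gripper_width: 0.674
grip_force: 0.0
time_s: 40.3
eef_pos: [0.4883, 0.3037, 0.1401]
eef_rot: [0.992, -0.123, 0.0, 0.0]
wrist_force: [0.9, 0.2, 0.7]
gripper_width: 0.674
grip_force: 0.0
[0.48825365 0.30374344 0.14007363] -14.138701590707667
[352.2, 152.8, 380.6, 178.0] [ 0.5898 -0.1018  0.005   0.    ] 0.050424039363861084
```

```bash
python3 -m crank '[{"grip":0.35,"dx":0,"dy":0.0015,"dz":-0.04,"wx":0,"wy":0,"wz":0},{"grip":0.35,"dx":0,"dy":0.0015,"dz":-0.08,"wx":0,"wy":0,"wz":0},{"grip":0.35,"dx":0,"dy":0.0015,"dz":-0.1,"wx":0,"wy":0,"wz":0},{"grip":0.35,"dx":0,"dy":0.0015,"dz":-0.109,"wx":0,"wy":0,"wz":0},{"grip":0.35,"dx":0,"dy":0.0015,"dz":-0.109,"wx":0,"wy":0,"wz":0},{"grip":-1,"dx":0,"dy":0.0015,"dz":-0.109,"wx":0,"wy":0,"wz":0},{"grip":-1,"dx":0,"dy":0.0015,"dz":-0.109,"wx":0,"wy":0,"wz":0},{"grip":-1,"dx":0,"dy":0.0015,"dz":-0.109,"wx":0,"wy":0,"wz":0},{"grip":-1,"dx":0,"dy":0.0015,"dz":-0.109,"wx":0,"wy":0,"wz":0},{"grip":-1,"dx":0,"dy":0.0015,"dz":-0.109,"wx":0,"wy":0,"wz":0}]'
python3 -c "
from h import *
s=sense();q=s['eef_rot'];print(s['eef_pos'],np.degrees(2*np.arctan2(q[1],q[0])))"
```

```text
time_s: 41.65
eef_pos: [0.4886, 0.3065, 0.0327]
eef_rot: [0.993, -0.122, 0.001, -0.0]
wrist_force: [-0.3, -3.7, 5.4]
gripper_width: 0.383
grip_force: 59.7
[0.48860226 0.30647955 0.03273984] -14.017920120584149
```

```bash
python3 -m crank '[{"grip":-1,"dx":0,"dy":0,"dz":0.02,"wx":0,"wy":0,"wz":0},{"grip":-1,"dx":0,"dy":0,"dz":0.06,"wx":0,"wy":0,"wz":0},{"grip":-1,"dx":0.01,"dy":-0.03,"dz":0.06,"wx":0,"wy":0,"wz":0},{"grip":-1,"dx":0.027,"dy":-0.078,"dz":0.06,"wx":0,"wy":0,"wz":0},{"grip":-1,"dx":0.044,"dy":-0.126,"dz":0.06,"wx":0,"wy":0,"wz":0},{"grip":-1,"dx":0.06,"dy":-0.174,"dz":0.06,"wx":0,"wy":0,"wz":0},{"grip":-1,"dx":0.077,"dy":-0.222,"dz":0.06,"wx":0,"wy":0,"wz":0},{"grip":-1,"dx":0.093,"dy":-0.27,"dz":0.06,"wx":0,"wy":0,"wz":0},{"grip":-1,"dx":0.107,"dy":-0.31,"dz":0.06,"wx":0,"wy":0,"wz":0},{"grip":-1,"dx":0.1136,"dy":-0.33,"dz":0.06,"wx":0,"wy":0,"wz":0}]'
python3 -m crank '[{"grip":-1,"dx":0,"dy":0,"dz":0,"wx":0,"wy":0,"wz":0},{"grip":-1,"dx":0,"dy":0,"dz":-0.025,"wx":0,"wy":0,"wz":0},{"grip":-1,"dx":0,"dy":0,"dz":-0.045,"wx":0,"wy":0,"wz":0},{"grip":-1,"dx":0,"dy":0,"dz":-0.055,"wx":0,"wy":0,"wz":0},{"grip":-1,"dx":0,"dy":0,"dz":-0.059,"wx":0,"wy":0,"wz":0},{"grip":-1,"dx":0,"dy":0,"dz":-0.059,"wx":0,"wy":0,"wz":0},{"grip":-1,"dx":0,"dy":0,"dz":-0.059,"wx":0,"wy":0,"wz":0}]'
python3 -c "
from h import *
s=sense();q=s['eef_rot'];print(s['eef_pos'],np.degrees(2*np.arctan2(q[1],q[0])))"
```

```text
time_s: 42.9
eef_pos: [0.601, -0.025, 0.0893]
eef_rot: [0.992, -0.123, -0.001, -0.0]
wrist_force: [-0.4, 0.8, -5.2]
gripper_width: 0.388
grip_force: 60.4
time_s: 43.78
eef_pos: [0.6016, -0.0224, 0.0332]
eef_rot: [0.993, -0.122, 0.001, -0.001]
wrist_force: [-2.1, 1.7, 2.0]
gripper_width: 0.384
grip_force: 60.0
[ 0.60160445 -0.02242022  0.03321364] -13.988214989015116
```

```bash
python3 -m crank '[{"grip":0.35,"dx":0,"dy":0,"dz":0,"wx":0,"wy":0,"wz":0},{"grip":0.35,"dx":0,"dy":0,"dz":0,"wx":0,"wy":0,"wz":0},{"grip":0.35,"dx":0,"dy":0,"dz":0,"wx":0,"wy":0,"wz":0},{"grip":0.35,"dx":0,"dy":0,"dz":0,"wx":0,"wy":0,"wz":0},{"grip":0.35,"dx":0,"dy":0,"dz":0.04,"wx":0,"wy":0,"wz":0},{"grip":0.35,"dx":0,"dy":0,"dz":0.09,"wx":0,"wy":0,"wz":0},{"grip":0.35,"dx":0,"dy":0,"dz":0.14,"wx":0,"wy":0,"wz":0}]'
python3 -m crank '[{"grip":0.2,"dx":-0.003,"dy":0.04,"dz":0,"wx":0,"wy":0,"wz":1},{"grip":0.2,"dx":-0.006,"dy":0.09,"dz":0,"wx":0,"wy":0,"wz":2},{"grip":0.2,"dx":-0.01,"dy":0.14,"dz":0,"wx":0,"wy":0,"wz":4},{"grip":0.2,"dx":-0.014,"dy":0.19,"dz":0,"wx":0,"wy":0,"wz":6},{"grip":0.2,"dx":-0.018,"dy":0.24,"dz":0,"wx":0,"wy":0,"wz":8},{"grip":0.2,"dx":-0.022,"dy":0.29,"dz":0,"wx":0,"wy":0,"wz":8},{"grip":0.2,"dx":-0.0244,"dy":0.3316,"dz":0,"wx":0,"wy":0,"wz":8},{"grip":0.2,"dx":-0.0244,"dy":0.3316,"dz":0,"wx":0,"wy":0,"wz":8},{"grip":0.2,"dx":-0.0244,"dy":0.3316,"dz":0,"wx":0,"wy":0,"wz":8},{"grip":0.2,"dx":-0.0244,"dy":0.3316,"dz":0,"wx":0,"wy":0,"wz":8}]' 50
python3 - <<'E'
from h import *
s=sense();q=s['eef_rot'];print(s['eef_pos'],np.degrees(2*np.arctan2(q[1],q[0])))
a=snapshot("top")
for m in masks_of("top","tee")[:1]:
    p,e=fit("tee",[(m["region"].astype(np.float32),camera_info("top"))],[.601,-.023,.005,-.25],(0,1,3)); print(m["box"],np.round(p,4),e)
E
```

```text
time_s: 44.65
eef_pos: [0.601, -0.0233, 0.1732]
eef_rot: [0.993, -0.122, -0.0, 0.0]
wrist_force: [0.7, -0.4, -0.6]
gripper_width: 0.676
grip_force: 0.0
time_s: 45.9
eef_pos: [0.5772, 0.307, 0.1722]
eef_rot: [0.999, -0.053, 0.0, 0.0]
wrist_force: [1.0, -0.8, -0.2]
gripper_width: 0.601
grip_force: 0.0
[0.57720165 0.30701693 0.17215157] -6.110286046533275
[319.8, 145.0, 338.0, 175.9] [ 0.5998 -0.0231  0.005  -0.2086] 0.10661494731903076
```

```bash
python3 -m crank '[{"grip":0.2,"dx":0,"dy":0.002,"dz":-0.04,"wx":0,"wy":0,"wz":0},{"grip":0.2,"dx":0,"dy":0.002,"dz":-0.08,"wx":0,"wy":0,"wz":0},{"grip":0.2,"dx":0,"dy":0.002,"dz":-0.105,"wx":0,"wy":0,"wz":0},{"grip":0.2,"dx":0,"dy":0.002,"dz":-0.117,"wx":0,"wy":0,"wz":0},{"grip":0.2,"dx":0,"dy":0.002,"dz":-0.117,"wx":0,"wy":0,"wz":0},{"grip":-1,"dx":0,"dy":0.002,"dz":-0.117,"wx":0,"wy":0,"wz":0},{"grip":-1,"dx":0,"dy":0.002,"dz":-0.117,"wx":0,"wy":0,"wz":0},{"grip":-1,"dx":0,"dy":0.002,"dz":-0.117,"wx":0,"wy":0,"wz":0},{"grip":-1,"dx":0,"dy":0.002,"dz":-0.117,"wx":0,"wy":0,"wz":0},{"grip":-1,"dx":0,"dy":0.002,"dz":-0.117,"wx":0,"wy":0,"wz":0}]'
python3 -c "
from h import *
s=sense();q=s['eef_rot'];print(s['eef_pos'],np.degrees(2*np.arctan2(q[1],q[0])))"
```

```text
time_s: 47.25
eef_pos: [0.578, 0.3104, 0.0573]
eef_rot: [0.999, -0.053, 0.002, -0.0]
wrist_force: [-0.4, -1.2, 5.5]
gripper_width: 0.218
grip_force: 48.9
[0.57804101 0.31040749 0.05732803] -6.0225224357052225
```

```bash
python3 -m crank '[{"grip":-1,"dx":0,"dy":0,"dz":0.025,"wx":0,"wy":0,"wz":0},{"grip":-1,"dx":0,"dy":0,"dz":0.06,"wx":0,"wy":0,"wz":0},{"grip":-1,"dx":0.003,"dy":-0.03,"dz":0.06,"wx":0,"wy":0,"wz":0},{"grip":-1,"dx":0.009,"dy":-0.075,"dz":0.06,"wx":0,"wy":0,"wz":0},{"grip":-1,"dx":0.014,"dy":-0.12,"dz":0.06,"wx":0,"wy":0,"wz":0},{"grip":-1,"dx":0.02,"dy":-0.165,"dz":0.06,"wx":0,"wy":0,"wz":0},{"grip":-1,"dx":0.025,"dy":-0.21,"dz":0.06,"wx":0,"wy":0,"wz":0},{"grip":-1,"dx":0.029,"dy":-0.24,"dz":0.06,"wx":0,"wy":0,"wz":0},{"grip":-1,"dx":0.0303,"dy":-0.2542,"dz":0.06,"wx":0,"wy":0,"wz":0},{"grip":-1,"dx":0.0303,"dy":-0.2542,"dz":0.06,"wx":0,"wy":0,"wz":0}]'
python3 -m crank '[{"grip":-1,"dx":0,"dy":0,"dz":0,"wx":0,"wy":0,"wz":0},{"grip":-1,"dx":0,"dy":0,"dz":-0.025,"wx":0,"wy":0,"wz":0},{"grip":-1,"dx":0,"dy":0,"dz":-0.045,"wx":0,"wy":0,"wz":0},{"grip":-1,"dx":0,"dy":0,"dz":-0.055,"wx":0,"wy":0,"wz":0},{"grip":-1,"dx":0,"dy":0,"dz":-0.059,"wx":0,"wy":0,"wz":0},{"grip":-1,"dx":0,"dy":0,"dz":-0.059,"wx":0,"wy":0,"wz":0},{"grip":-1,"dx":0,"dy":0,"dz":-0.059,"wx":0,"wy":0,"wz":0}]'
python3 -c "
from h import *
s=sense();q=s['eef_rot'];print(s['eef_pos'],np.degrees(2*np.arctan2(q[1],q[0])))"
```

```text
time_s: 48.5
eef_pos: [0.6066, 0.056, 0.1139]
eef_rot: [0.999, -0.053, -0.001, -0.0]
wrist_force: [0.5, 0.5, -5.7]
gripper_width: 0.221
grip_force: 49.6
time_s: 49.38
eef_pos: [0.6082, 0.0568, 0.0585]
eef_rot: [0.999, -0.052, 0.002, -0.001]
wrist_force: [-2.2, 0.9, 6.0]
gripper_width: 0.218
grip_force: 50.6
[0.60824096 0.05683572 0.05850074] -5.987061930010888
```

Now I'll release, lift clear, move aside and check everything.

```bash
python3 -m crank '[{"grip":0.2,"dx":0,"dy":0,"dz":0,"wx":0,"wy":0,"wz":0},{"grip":0.2,"dx":0,"dy":0,"dz":0,"wx":0,"wy":0,"wz":0},{"grip":0.2,"dx":0,"dy":0,"dz":0,"wx":0,"wy":0,"wz":0},{"grip":0.2,"dx":0,"dy":0,"dz":0,"wx":0,"wy":0,"wz":0},{"grip":0.2,"dx":0,"dy":0,"dz":0.04,"wx":0,"wy":0,"wz":0},{"grip":0.2,"dx":0,"dy":0,"dz":0.09,"wx":0,"wy":0,"wz":0},{"grip":0.2,"dx":0,"dy":0,"dz":0.14,"wx":0,"wy":0,"wz":0}]'
python3 -m crank '[{"grip":0.2,"dx":-0.02,"dy":0.045,"dz":0,"wx":0,"wy":0,"wz":0},{"grip":0.2,"dx":-0.04,"dy":0.09,"dz":0,"wx":0,"wy":0,"wz":0},{"grip":0.2,"dx":-0.06,"dy":0.135,"dz":0,"wx":0,"wy":0,"wz":0},{"grip":0.2,"dx":-0.09,"dy":0.18,"dz":0.02,"wx":0,"wy":0,"wz":0},{"grip":0.2,"dx":-0.11,"dy":0.22,"dz":0.02,"wx":0,"wy":0,"wz":0},{"grip":0.2,"dx":-0.11,"dy":0.22,"dz":0.02,"wx":0,"wy":0,"wz":0},{"grip":0.2,"dx":-0.11,"dy":0.22,"dz":0.02,"wx":0,"wy":0,"wz":0},{"grip":0.2,"dx":-0.11,"dy":0.22,"dz":0.02,"wx":0,"wy":0,"wz":0}]'
python3 - <<'E'
from h import *
a=snapshot("top"); b=snapshot("scene"); a0=cv2.imread("pics/top0.png")
for o,g in dict(puck=[.592,-.101,.005,0],tee=[.601,-.023,.005,-.25],extension=[.607,.056,.005,-.1],tin=0,nut=0,tine=0).items():
    for m in masks_of("top",o)[:2]:
        print(o,round(m["confidence"],2),m["box"],end=" ")
        if g: p,e=fit(o,[(m["region"].astype(np.float32),camera_info("top"))],g,(0,1,3) if o=="tee" else (0,1)); print(np.round(p,4),round(e,3))
        else: print()
cv2.imwrite("pics/fin.png",np.vstack([cv2.resize(a[90:290,240:490],(500,400),interpolation=cv2.INTER_CUBIC)[:300],cv2.resize(b[140:290,160:410],(500,300))]))
E
```

```text
time_s: 50.25
eef_pos: [0.6069, 0.056, 0.1971]
eef_rot: [0.999, -0.053, -0.0, 0.0]
wrist_force: [0.5, 0.4, 0.2]
gripper_width: 0.599
grip_force: 0.0
time_s: 51.25
eef_pos: [0.4977, 0.275, 0.2157]
eef_rot: [0.999, -0.053, -0.0, 0.0]
wrist_force: [-0.7, -0.3, -0.2]
gripper_width: 0.6
grip_force: 0.0
puck 0.74 [148.2, 153.4, 209.3, 273.1] [ 0.592 -0.101  0.005  0.   ] 1.0
puck 0.71 [350.6, 152.5, 379.3, 178.2] [ 0.5898 -0.1017  0.005   0.    ] 0.084
tee 0.68 [317.6, 145.2, 341.1, 178.3] [ 0.599  -0.0233  0.005  -0.275 ] 0.069
extension 0.81 [282.9, 143.0, 299.0, 167.6] [ 0.6035  0.0555  0.005  -0.1   ] 0.073
tin 0.98 [256.9, 245.2, 282.8, 275.8] 
nut 0.64 [339.2, 250.7, 358.0, 272.1] 
nut 0.5 [266.8, 102.9, 393.0, 209.1] 
tine 0.79 [440.2, 156.2, 471.3, 236.5] 
tine 0.26 [353.4, 152.4, 376.7, 175.7]
```

View pics/fin.png

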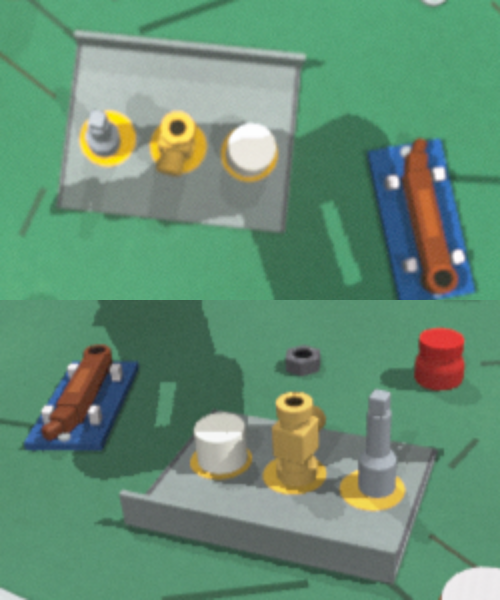

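The final view shows the three upright on their yellow spots (within about 3 mm of the start), the tine between the cheeks, and tin and nut where they were. I'll hand the job in.

```bash
python3 -c "
from cell import *
print(job_done())"
```

```text
the job is handed in; nothing more can be done
None
```

The job is handed in (no verdict came back): by camera the tine lies in the saddle about 3 mm off centre, tee, puck and extension stand upright within about 4 mm of where they started, and the tin and nut are where they were.

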